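# Turn the plug gauge over and stand it in its cup

### The arm

A 6-joint arm with a two-finger parallel gripper is mounted at the origin on the work surface. World frame = base frame: x ahead of the robot, y to its left, z up, the work surface at z = 0. Lengths are in m, angles in rad, forces in N, time in s.
With the tool pointing down it reaches from about 0.35 to 0.85 m from the base axis. Payload 8.1 kg.
Tool frame: the origin (TCP) lies on the mounting face of the last link; the fingertips stand 173 mm ahead of it and the grasp point (between the pads) lies 155 mm ahead of it; z points along the fingers, y is the line along which they close (so a half turn about z gives the same grasp; the last joint's range is limited). The gripper opens to 85 mm and grips with 20 to 120 N. Pads are 22 mm wide; open, the fingers measure 114 mm over their backs; the gripper's body (76 mm by 85 mm) begins 54 mm behind the grasp point. The pads swing forward as they close: fully open they stand 13 mm farther back than shut.
Start: joints at [1.238, 0.13, 1.488, -0, 1.523, -0.085], TCP at [0.147, 0.582, 0.405] pointing down, gripper open.
Joint ranges: [-2.96, 2.96], [-0.89, 2.26], [0.02, 2.5], [-1.34, 4.48], [0, 2.73], [-2.66, 2.66]. Speed limits (rad/s): [2.39, 2.39, 2.79, 3.14, 3.14, 3.14].

### API

Orientations are given as [roll, pitch, yaw] about the fixed x, y, z axes, in that order (R = Rz(yaw) Ry(pitch) Rx(roll)).
In Python, from cell import bot gives the robot as it stands.
- The arm moves only by the tool move_arm, never from a script. Its argument "series" is one flat list of numbers, 6 for each row, row after row: the shift along the tool's x, y, z in m, then the turn, a rotation vector about the tool's x, y, z in rad. A call has 1 to 5 rows; each row is the pose to reach, as a shift and turn from the pose commanded when the call began, along the tool's axes at that moment; what a row does not reach only later rows make up. A row lasts 1/8 s, in which the tool goes at most 62.5 mm and 10.7 degrees, less where a joint would pass 70% of its speed; a pose out of reach is approached as far as the arm can. A call with a gripper value outside its range is refused whole. "gripper" is the closure, from 0 (fully open) to 1 (shut), set as the call begins (left out, the last holds). The fingers move at their own pace and stop on an object; the grip force is fixed at half the most. Time passes only in rows, so rows that repeat a pose let the fingers close. It gives the time, the measured TCP pose, the force, the opening and the grip force at its end, in the units of the state.
- bot.read_state(): the state, without advancing time (a new reading comes with each control period).
- bot.read_camera(name): name is "side" or "top" or "wrist"; returns a dict with "frame" (420x560x3 uint8, red, green, blue), "mtx" (3x3 intrinsics, pixels), "camera_from_world" (4x4, takes a point from world to camera coordinates). Camera axes: x right, y down, z forward; pixel columns grow to the right and rows downward; lengths in m; the calibration is good to about 2 mm. A picture is of the moment at which its call begins. There is no depth.
- bot.close_job(): hands the job in; it is judged then, once.
Trained networks look in the newest picture that a camera, given by its name, has taken for a name from the list of things; names that differ only in an ending like _2 or _b are one class to them, and where a whole thing is asked for, a point or a joint stands for the part that bears it (a point fixed in the world has none). Each returns a list of dicts, best first, with "conf" (0 to 1); they miss things now and then, are a little off and sometimes report something else, mostly with a low value. They report only what shows in the picture. A call takes as long as a camera call. They do not tell look-alikes from the thing itself.
- bot.search_frame(query, camera): "at" ([x, y, z] in m, in the coordinates of the camera as it stood for that picture, good to about 4 mm: the middle of the surface that is visible of it).
The state is a dict: "time_s": time; "joints": joint angles; "dq": joint speeds; "tau": joint torques, N m; "ee_pos": TCP position; "orientation": TCP orientation; "wrist_force": force on the tool from outside, world axes, zero at the start; "moment": the same for the moment, N m; "opening": finger opening in m; "finger_force": force on a finger pad.
Only numpy, scipy, OpenCV 4.12 (cv2) and the standard library are available. Lean on these libraries where they do the work, as an engineer would, in place of code of your own. Each camera call takes 0.05 s, during which the arm holds its last target. There are 200 camera calls.

### The job

The plug gauge has been left standing on its black handle on the grey surface block. Lay it in the two-rod rest and let go of it there, then take it again the other way and lower it gently into the brass holder cup so that it stands upright on the cup's floor, shiny measuring end down and black handle up. Leave the brass elbows and the green tin where they are.

Things in the scene. Friction and masses are not known exactly. Their poses are not given: they have to be found in the camera images.
- gauge: loose plug gauge, round bar 140 mm long, 26 mm diameter, 0.32 kg: black handle with grey rings and a red band from 0 to 80 mm, neck of 21 mm diameter to 86 mm, bright chrome measuring plug to 140 mm. Origin: centre of the handle's end face; z runs along the bar to the chrome end (up at the start, must be down at the end). Centre of mass about halfway. Starts standing free on the block
- gauge_mid (a point): point on the gauge's axis halfway along, 70 mm from either end
- gauge_tip (a point): centre of the chrome measuring end face of the gauge (140 mm along its z axis)
- block: fixed dull grey cast-iron surface block, 140 x 140 x 40 mm; origin at the centre of its underside, its flat top 40 mm above the bench
- rest: fixed wooden rest: base 75 x 120 x 16 mm, on it a ridge 14 mm wide, 100 mm long, with two parallel brass rods of 6 mm diameter, 16 mm apart centre to centre, tops at 49.5 mm. Ridge and rods are 22 mm wide over all, less than the gauge, so open fingers pass down either side. Origin: centre of the underside; z up; rods along its y axis
- rest_axis (a point): point over the middle of the rest, 60 mm above the bench, where the axis of a gauge lying on the two rods passes (the gauge then lies along the rest's y axis, either way round)
- cup: fixed holder cup: brass tube of 44 mm outer and 34 mm inner diameter on an iron foot of 90 mm diameter and 10 mm thickness; origin at the centre of the underside; z up; rim 64 mm and inner floor 14 mm above the bench, so the bore is 50 mm deep
- cup_in (a point): centre of the cup's inner floor
- cup_rim (a point): centre of the cup's mouth
- elbow_a: bystander: loose brass elbow joint with hexagonal ends, L-shaped, about 70 x 70 x 39 mm, lying on the bench; origin at bench height near the middle of the L
- elbow_b: bystander: another such brass elbow joint
- tin: bystander: closed green enamel tin, 72 mm in diameter, 70 mm high; origin at the centre of its underside
Not all that is in view belongs to the job. There is more than one size of the rest; the one meant has the size given above. Leave any blue look-alike of the gauge alone.

How it is judged:
By the outcome, as a careful person would: the job done as asked, in the order asked, and still so for the second after the job is handed in, with the robot touching nothing.
It also fails if it takes over 64 s, if anything falls off the work surface, if the arm or the gripper's body presses on something with over 40 N, if the wrist force passes 120 N, or if a joint passes its speed limit or range.

## Working session

There is one attempt and no reset: what is moved stays moved. The work goes in short steps, Python scripts to look and compute and a tool call to move; the robot and the scene stay as the last step left them, time stands still between calls to the robot, and variables do not carry over. Pictures are saved under pics/ and viewed, at most 10 in all, crops included, and the job is handed in when it is done.

Besides the shell and the picture viewer there is one more tool, called after "Call:" as name(argument=value, ...) on one line, values as JSON. move_arm: Moves the arm, as the interface text tells. Its arguments: {"type":"object","properties":{"series":{"type":"array"},"gripper":{"type":"number"}},"required":["series"]}

```bash
mkdir -p pics; cat > h.py <<'E'
from cell import bot
import numpy as np, cv2
from scipy.spatial.transform import Rotation as R
def snap(cam,fn=None):
    c=bot.read_camera(cam)
    if fn: cv2.imwrite('pics/'+fn,c['frame'][:,:,::-1])
    return c
def w(c,p):
    return (np.linalg.inv(c['camera_from_world'])@np.r_[p,1])[:3]
def px(c,P):
    q=(c['camera_from_world']@np.r_[P,1])[:3]; q=c['mtx']@q; return q[:2]/q[2]
def ray(c,u,v,z):
    M=np.linalg.inv(c['camera_from_world']); d=M[:3,:3]@np.linalg.inv(c['mtx'])@np.array([u,v,1]); o=M[:3,3]
    return o+d*(z-o[2])/d[2]
E
python3 - <<'E'
from h import *
for cam in ('top','side'):
    c=snap(cam,cam+'1.png')
    M=np.linalg.inv(c['camera_from_world']); print(cam,M[:3,3].round(3),M[:3,2].round(2),c['mtx'][0,0])
    for q in ('gauge','block','rest','cup','elbow_a','tin'):
        print(q,[(d['conf'],w(c,d['at']).round(3).tolist(),px(c,w(c,d['at'])).round(0).tolist()) for d in bot.search_frame(q,cam)[:3]])
print(bot.read_state())
E
```

```text
top [0.444 0.02  1.371] [ 0.09 -0.   -1.  ] 472.4107564136959
gauge [(0.62, [0.507, 0.381, 0.109], [143.0, 229.0]), (0.51, [0.543, -0.276, 0.008], [380.0, 218.0])]
block [(0.97, [0.505, 0.241, 0.039], [200.0, 231.0])]
rest [(0.71, [0.509, -0.021, 0.016], [292.0, 230.0]), (0.66, [0.359, -0.06, 0.009], [306.0, 282.0])]
cup [(0.72, [0.543, -0.274, 0.009], [380.0, 218.0])]
elbow_a [(0.94, [0.729, -0.265, 0.031], [377.0, 153.0]), (0.61, [0.736, -0.027, 0.026], [294.0, 151.0]), (0.28, [0.531, 0.259, 0.163], [185.0, 218.0])]
tin [(0.86, [0.76, 0.243, 0.07], [199.0, 139.0]), (0.52, [0.543, -0.273, 0.008], [380.0, 218.0])]
side [ 0.43  -0.668  1.008] [ 0.12  0.61 -0.78] 499.66774407596535
gauge [(0.91, [0.505, 0.39, 0.079], [235.0, 128.0]), (0.64, [0.526, 0.262, 0.124], [248.0, 147.0])]
block [(0.78, [0.505, 0.231, 0.045], [243.0, 178.0]), (0.24, [0.505, -0.035, 0.016], [259.0, 269.0])]
rest [(0.63, [0.356, -0.066, 0.013], [196.0, 290.0]), (0.56, [0.506, -0.038, 0.016], [259.0, 270.0])]
cup [(0.7, [0.544, -0.286, 0.006], [296.0, 370.0]), (0.26, [0.528, 0.259, 0.117], [249.0, 150.0])]
elbow_a 
[... 163 characters left out ...]
 -0.283, 0.004], [296.0, 369.0])]
{'time_s': 0.7, 'joints': array([ 1.23756998e+00,  1.30349365e-01,  1.48815589e+00, -1.40142811e-07,
        1.52296958e+00, -8.53942994e-02]), 'dq': array([-0.00023916,  0.00095024,  0.00070478, -0.00114166, -0.00103182,
       -0.00135839]), 'tau': array([-1.87520462e-03, -5.69166183e+01, -5.00735736e+01, -5.05992248e-04,
        1.75082558e-03, -2.93302628e-05]), 'ee_pos': array([0.14716311, 0.58169259, 0.40474674]), 'orientation': array([3.14147528e+00, 1.01879731e-05, 2.89376061e+00]), 'wrist_force': array([0.16673706, 0.81592858, 0.05939762]), 'moment': array([-0.03874543, -0.02219334, -0.00671109]), 'finger_force': 0.0, 'opening': 0.08554495976273092}
```

View pics/top1.png

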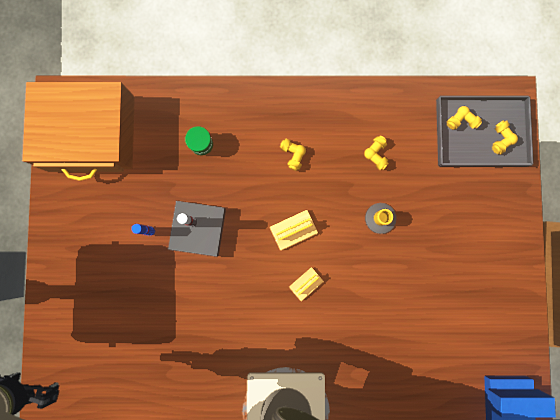

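View pics/side1.png

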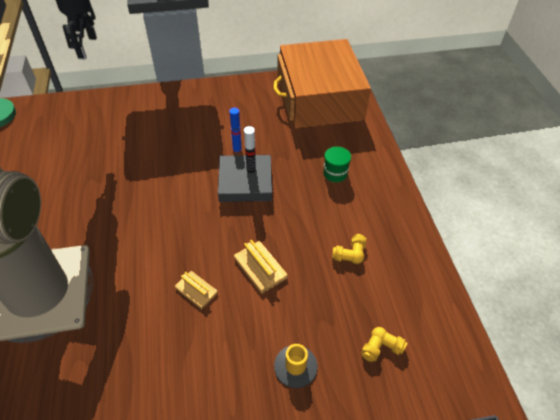

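Candidates: chrome/black gauge on the block at top px (183,218), side px (250,150); the blue look-alike at top (140,229), side (235,128). Two rests at top px (294,230) (larger) and (306,284) (smaller). I choose the chrome and black one, and the larger rest, then check the sizes.

```bash
python3 - <<'E'
from h import *
t=snap('top'); s=snap('side')
def blob(c,lo,hi,box):
    x0,y0,x1,y1=box; h=cv2.cvtColor(c['frame'],cv2.COLOR_RGB2HSV)
    m=np.zeros(h.shape[:2],np.uint8); m[y0:y1,x0:x1]=cv2.inRange(h,lo,hi)[y0:y1,x0:x1]
    n,l,st,ce=cv2.connectedComponentsWithStats(m); i=1+np.argmax(st[1:,4]); return (l==i).astype(np.uint8),ce[i],st[i]
for nm,box in (('big',(262,200,330,256)),('small',(280,258,335,305))):
    m,ce,st=blob(t,(15,60,120),(35,255,255),box)
    cs=cv2.findContours(m,0,cv2.CHAIN_APPROX_NONE)[0][0][:,0,:]
    P=np.array([ray(t,u,v,0.016)[:2] for u,v in cs],np.float32)
    r=cv2.minAreaRect(P); b=cv2.boxPoints(r); e=b[1]-b[0]; f=b[2]-b[1]; L=e if np.linalg.norm(e)>np.linalg.norm(f) else f
    print(nm,np.round(r[0],4),np.round(r[1],4),'long yaw',np.degrees(np.arctan2(L[1],L[0])).round(1))
for c,nm,box in ((t,'top',(170,205,200,228)),(s,'side',(240,120,262,142))):
    m,ce,st=blob(c,(0,0,150),(179,60,255),box); print('chrome',nm,ce.round(1),st, ray(c,*ce,0.18).round(4))
m,ce,st=blob(t,(18,150,110),(35,255,255),(362,200,402,236)); print('cup',ce.round(1),st,ray(t,*ce,0.064).round(4))
a=cv2.resize(t['frame'][195:260,125:225],(400,260),interpolation=3)
b=cv2.resize(s['frame'][100:205,205:285],(400,525),interpolation=3)
d=cv2.resize(t['frame'][195:260,255:330],(400,346),interpolation=3)
e=cv2.resize(t['frame'][195:245,355:405],(254,254),interpolation=3)
I=np.zeros((600,800,3),np.uint8); I[:260,:400]=a; I[:525,400:]=b; I[254:600,:400]=d[:346]; I[346:600,546:800]=e
cv2.imwrite('pics/crop1.png',I[:,:,::-1])
E
```

```text
big [ 0.509  -0.0239] [0.0765 0.1206] long yaw -65.5
small [ 0.3551 -0.059 ] [0.0554 0.0862] long yaw -49.1
chrome top [181.6 218.2] [176 213  12  11  98] [0.5299 0.264  0.18  ]
chrome side [248.8 129.9] [244 126  11   9  81] [0.5307 0.2637 0.18  ]
cup [383.  216.9] [374 209  19  16 240] [ 0.5423 -0.271   0.064 ]
```

View pics/crop1.png

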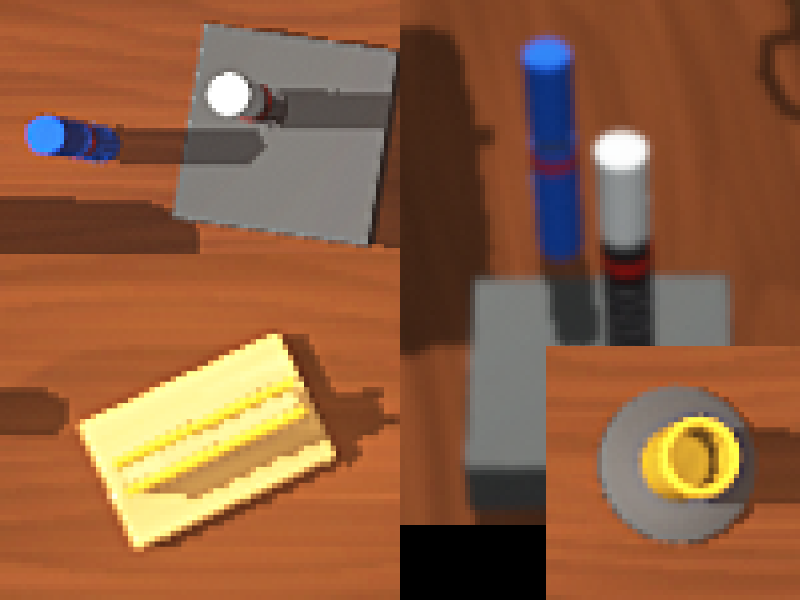

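Chrome gauge confirmed (crop (228,93); the blue one stands to its left off the block). Both cameras put its top at (0.530, 0.264). The big rest measures 76 x 120 mm, so it is the right one, long axis at -65.5°. I start moving and fit the arm kinematics along the way.

Call:
move_arm(series=[-0.04,-0.04,0,0,0.1,0,-0.08,-0.08,0,0,0.25,0,-0.12,-0.12,0,0,0.4,0])

```text
time_s: 1.18
ee_pos: [0.2343, 0.4346, 0.4052]
orientation: [3.139, -0.404, 2.896]
wrist_force: [1.3, -0.3, -0.2]
opening: 0.0852
finger_force: 0.0
```

```bash
cat >> h.py <<'E'
def log():
    import json
    s=bot.read_state(); open('log.jsonl','a').write(json.dumps([s['joints'].tolist(),s['ee_pos'].tolist(),s['orientation'].tolist()])+'\n'); return s
E
python3 -c "
from h import *
s=log();print(s['time_s'],s['joints'].round(3),s['ee_pos'].round(4),s['orientation'].round(3))"
```

```text
1.175 [ 0.835 -0.088  1.737  0.358  1.681 -0.483] [0.2343 0.4346 0.4052] [ 3.139 -0.404  2.896]
```

Call:
move_arm(series=[-0.03,-0.03,0,0.15,0,0,-0.06,-0.06,0,0.3,0,0.15,-0.1,-0.1,0,0.45,0,0.3])

```text
time_s: 1.55
ee_pos: [0.2995, 0.3154, 0.3662]
orientation: [-2.622, -0.33, 2.618]
wrist_force: [0.3, 0.1, -0.3]
opening: 0.0854
finger_force: 0.0
```

```bash
python3 -c "
from h import *
s=log();print(s['time_s'],s['joints'].round(3),s['ee_pos'].round(4),s['orientation'].round(3))"
```

```text
1.55 [ 0.661  0.017  1.742  0.08   1.985 -0.466] [0.2995 0.3154 0.3662] [-2.622 -0.33   2.618]
```

Call:
move_arm(series=[0,0,0.05,-0.1,-0.1,0,0,0,0.1,-0.2,-0.2,0])

```text
time_s: 1.8
ee_pos: [0.25, 0.2871, 0.2821]
orientation: [-2.848, -0.146, 2.701]
wrist_force: [-0.1, -0.1, 0.4]
opening: 0.0856
finger_force: 0.0
```

```bash
cat > kin.py <<'E'
import numpy as np, json
from scipy.optimize import least_squares
from scipy.spatial.transform import Rotation as R
Rz=lambda a:R.from_euler('z',a).as_matrix(); Ry=lambda a:R.from_euler('y',a).as_matrix()
def fk(q,p):
    d1,a1,L2,a3,L4,d6,s4,s6,o6=p
    A=Rz(q[0]); P=A@[a1,0,d1]; A=A@Ry(q[1]); P=P+A@[0,0,L2]; A=A@Ry(q[2])
    P=P+A@[a3,0,L4]; A=A@Rz(s4*q[3])@Ry(q[4]); P=P+A@[0,0,d6]; A=A@Rz(s6*q[5]+o6); return P,A
def fit():
    D=[json.loads(l) for l in open('log.jsonl')]; best=None
    for s4 in (1,-1):
      for s6 in (1,-1):
       for o6 in (0,np.pi,np.pi/2,-np.pi/2):
        def f(v):
            r=[]
            for q,x,o in D:
                P,A=fk(q,[*v,s4,s6,o6]); r+=list(P-x)+list(.1*(A-R.from_euler('xyz',o).as_matrix()).ravel())
            return np.array(r)
        s=least_squares(f,[.3,0,.35,0,.35,.1])
        if best is None or s.cost<best[0]: best=(s.cost,[*s.x,s4,s6,o6])
    return best
E
python3 - <<'E'
from h import *
import json
s=log();print(s['time_s'],s['joints'].round(3),s['ee_pos'].round(4),s['orientation'].round(3))
open('log.jsonl','a').write(json.dumps([[1.23756998,.130349365,1.48815589,0,1.52296958,-.0853942994],[.14716311,.58169259,.40474674],[3.14147528,1e-5,2.89376061]])+'\n')
import kin
b=kin.fit(); print(b); json.dump(list(map(float,b[1])),open('kin.json','w'))
E
```

```text
1.8 [ 0.714 -0.204  2.063  0.011  1.609 -0.439] [0.25   0.2871 0.2821] [-2.848 -0.146  2.701]
(np.float64(0.004186722596477212), [np.float64(0.18149459657020856), np.float64(0.006426528292354142), np.float64(0.4149140480852603), np.float64(-0.11947433269640012), np.float64(0.5470456948216451), np.float64(0.286852341806252), 1, 1, 1.5707963267948966])
```

```bash
cat > kin.py <<'E'
import numpy as np, json
from scipy.optimize import least_squares
from scipy.spatial.transform import Rotation as R
Rz=lambda a:R.from_euler('z',a).as_matrix(); Ry=lambda a:R.from_euler('y',a).as_matrix()
def fk(q,p):
    d1,a1,L2,a3,L4,c,o4,d6,a6,s4=p
    A=Rz(q[0]); P=A@[a1,0,d1]; A=A@Ry(q[1]); P=P+A@[0,0,L2]; A=A@Ry(q[2]+c)
    P=P+A@[a3,0,L4]; A=A@Rz(s4*(q[3]+o4))@Ry(q[4]-c); P=P+A@[a6,0,d6]; A=A@Rz(q[5]+np.pi/2); return P,A
def fit():
    D=[json.loads(l) for l in open('log.jsonl')]; best=None
    for s4 in (1,-1):
     for c0 in (0,1,-1,2,-2):
        def f(v):
            r=[]
            for q,x,o in D:
                P,A=fk(q,[*v,s4]); r+=list(P-x)+list(.3*(A-R.from_euler('xyz',o).as_matrix()).ravel())
            return np.array(r)
        s=least_squares(f,[.3,0,.35,0,.35,c0,0,.1,0])
        print(s4,c0,s.cost,s.x.round(3))
        if best is None or s.cost<best[0]: best=(s.cost,[*s.x,s4])
    return best
E
python3 - <<'E'
import kin,json
b=kin.fit(); json.dump(list(map(float,b[1])),open('kin.json','w'))
for l in open('log.jsonl'): 
    q,x,o=json.loads(l); print(q); print(kin.R.from_euler('xyz',o).as_matrix().round(3))
E
```

```text
1 0 0.0031470880511778464 [ 0.142  0.03   0.433 -0.145  0.49   0.016  0.044  0.285 -0.029]
1 1 0.0031470880523253196 [ 0.142  0.03   0.433 -0.145  0.49   0.016  0.044  0.285 -0.029]
1 -1 0.003147088051155182 [ 0.142  0.03   0.433 -0.145  0.49   0.016  0.044  0.285 -0.029]
1 2 0.003147088050971404 [ 0.142  0.03   0.433 -0.145  0.49   0.016  0.044  0.285 -0.029]
1 -2 0.00314708805171631 [ 0.142  0.03   0.433 -0.145  0.49   0.016  0.044  0.285 -0.029]
-1 0 0.0031470880512558053 [ 0.142  0.03   0.433  0.145 -0.49   3.157  0.044  0.285 -0.029]
-1 1 0.0031470880528846864 [ 0.142  0.03   0.433  0.145 -0.49   3.157  0.044  0.285 -0.029]
-1 -1 0.0031470880508576854 [ 0.142  0.03   0.433  0.145 -0.49  -3.126  0.044  0.285 -0.029]
-1 2 0.0031470880514879312 [ 0.142  0.03   0.433  0.145 -0.49   3.157  0.044  0.285 -0.029]
-1 -2 0.0031470880515847175 [ 0.142  0.03   0.433  0.145 -0.49  -3.126  0.044  0.285 -0.029]
[0.8354257407376651, -0.08797623528851042, 1.7369580843156371, 0.3578634389990016, 1.6813763729290694, -0.48322029665761407]
[[-0.892  0.244 -0.381]
 [ 0.224  0.97   0.098]
 [ 0.393  0.002 -0.919]]
[0.6607696330608458, 0.01663444425518398, 1.7417908340005734, 0.08020170481187357, 1.985262059485659, -0.4655750656435079]
[[-0.819  0.295 -0.492]
 [ 0.473  0.832 -0.289]
 [ 0.324 -0.47  -0.821]]
[0.714002682232325, -0.2039925996002893, 2.0626074585102914, 0.010757920386350886, 1.6094880292959466, -0.43928003765330054]
[[-0.895  0.37  -0.249]
 [ 0.422  0.884 -0.202]
 [ 0.146 -0.286 -0.947]]
[1.23756998, 0.130349365, 1.48815589, 0, 1.52296958, -0.0853942994]
[[-0.969  0.245  0.   ]
 [ 0.245  0.969  0.   ]
 [-0.     0.    -1.   ]]
```

```bash
python3 - <<'E'
import kin,json,numpy as np
for l in open('log.jsonl'):
    q,x,o=json.loads(l); A=kin.Rz(q[0])@kin.Ry(q[1]+q[2])@kin.Rz(q[3])@kin.Ry(q[4]); M=kin.R.from_euler('xyz',o).as_matrix()
    print(q[5],kin.R.from_matrix(A.T@M).as_rotvec().round(4))
E
sed -i 's/,s4=p/,s4,s6,o6=p/; s/Rz(q\[5\]+np.pi\/2)/Rz(s6*q[5]+o6)/; s/\[\*v,s4\]/[*v[:9],s4,-1,v[9]]/; s/c0,0,.1,0\]/c0,0,.1,0,1.4]/; s/\[\*s.x,s4\]/[*s.x[:9],s4,-1,s.x[9]]/; s/in (0,1,-1,2,-2)/in (0,)/; s/for s4 in (1,-1)/for s4 in (1,)/' kin.py
python3 -c "
import kin,json
b=kin.fit(); json.dump(list(map(float,b[1])),open('kin.json','w'))"
```

```text
-0.48322029665761407 [-0.     -0.      1.0876]
-0.4655750656435079 [-0.     -0.      1.1052]
-0.43928003765330054 [0.     0.     1.1315]
-0.0853942994 [-0.      0.      1.4854]
1 0 0.031979580344776 [ 0.296  0.06   0.379  0.294  0.287 -0.802  0.154  0.244 -0.098  1.023]
```

```bash
cat > kin.py <<'E'
import numpy as np, json
from scipy.optimize import least_squares
from scipy.spatial.transform import Rotation as R
Rz=lambda a:R.from_euler('z',a).as_matrix(); Ry=lambda a:R.from_euler('y',a).as_matrix()
def frames(q):
    A1=Rz(q[0]);A2=A1@Ry(q[1]);A3=A2@Ry(q[2]);A4=A3@Rz(q[3]);A5=A4@Ry(q[4]);return A1,A2,A3,A4,A5,A5@Rz(q[5]+np.pi/2)
def cols(q):
    A=frames(q); return np.c_[[0,0,1],A[0][:,0],A[1][:,2],A[1][:,0],A[2][:,0],A[2][:,2],A[4][:,2]]
def fk(q,p): return cols(q)@p, frames(q)[5]
def fit():
    D=[json.loads(l) for l in open('log.jsonl')]
    M=np.vstack([cols(q) for q,_,_ in D]); y=np.concatenate([x for _,x,_ in D])
    p,_,rk,sv=np.linalg.lstsq(M,y,rcond=1e-6); print(p.round(4),rk,sv.round(3)); print((M@p-y).reshape(-1,3).round(4)); return p
E
python3 -c "
import kin; kin.fit()"
```

```text
[ 0.1758 -0.0591  0.4156  0.0339 -0.1294  0.5784  0.2883] 7 [3.96  3.451 0.502 0.289 0.252 0.064 0.061]
[[ 0.0081 -0.0171  0.0064]
 [ 0.012  -0.0465  0.0071]
 [ 0.0417 -0.0302 -0.0056]
 [ 0.0532 -0.0029 -0.0079]]
```

```bash
sed -i 's/A\[4\]\[:,2\]\]/A[4][:,2],A[0][:,1],A[3][:,1]]/' kin.py
python3 -c "
import kin; kin.fit()"
```

```text
[ 0.3181 -0.      0.3691  0.      0.0616  0.5534  0.1914  0.0512 -0.    ] 9 [3.965 3.452 2.821 0.469 0.289 0.244 0.21  0.061 0.035]
[[ 0. -0.  0.]
 [ 0. -0. -0.]
 [ 0. -0.  0.]
 [-0.  0.  0.]]
```

```bash
cat >> kin.py <<'E'
D1,L2,A3,L4,D6,LAT=.3181,.3691,.0616,.5534,.1914,.0512
LO=np.array([-2.96,-.89,.02,-1.34,0,-2.66]);HI=np.array([2.96,2.26,2.5,4.48,2.73,2.66]);VM=np.array([2.39,2.39,2.79,3.14,3.14,3.14])
def ik(P,Rm):
    "TCP pose -> joints (or None), margin"
    w=np.asarray(P)-D6*Rm[:,2]; rr=w[0]**2+w[1]**2-LAT**2
    if rr<=0: return None
    r=rr**.5; q1=np.arctan2(w[1],w[0])-np.arctan2(LAT,r); q1=(q1+np.pi)%(2*np.pi)-np.pi; h=w[2]-D1
    F=np.hypot(A3,L4); g=np.arctan2(A3,L4); d2=r*r+h*h
    c=(d2-L2**2-F**2)/(2*L2*F)
    if abs(c)>1: return None
    b=np.arccos(c); q3=b-g; q2=np.arctan2(r,h)-np.arctan2(F*np.sin(b),L2+F*np.cos(b))
    e=R.from_matrix((Rz(q1)@Ry(q2+q3)).T@Rm).as_euler('ZYZ'); q4,q5,q6=e[0],e[1],e[2]-np.pi/2
    q4=(q4-1.57+np.pi)%(2*np.pi)-np.pi+1.57; q6=(q6+np.pi)%(2*np.pi)-np.pi
    return np.array([q1,q2,q3,q4,q5,q6])
def mar(q): return min((q-LO).min(),(HI-q).min(),q[4]-.15)
def path(P0,R0,P1,R1,n=16):
    "straight path: worst margin, time"
    rv=R.from_matrix(R0.T@R1).as_rotvec(); m=9;T=0;pq=None
    for t in np.linspace(0,1,n+1):
        q=ik(P0+(P1-P0)*t,R0@R.from_rotvec(rv*t).as_matrix())
        if q is None: return -9,99
        m=min(m,mar(q))
        if m<0: return m,99
        if pq is not None: T+=max((abs(q-pq)/VM/.7).max(),np.linalg.norm(P1-P0)/n/.5,np.linalg.norm(rv)/n/1.49)
        pq=q
    return m,T
def up(psi,phi,s):
    tz=np.array([np.cos(psi)*np.cos(phi),np.sin(psi)*np.cos(phi),-np.sin(phi)]); ty=s*np.array([-np.sin(psi),np.cos(psi),0])
    return np.c_[np.cross(ty,tz),ty,tz]
def lay(gt,c,s):
    y=s*np.array([-c[1],c[0],0]); ey=np.array([0,1,0.]); return np.c_[c,y,np.cross(c,y)]@np.c_[gt,ey,np.cross(gt,ey)].T
def tcp(G,Rm): return np.asarray(G)-.155*Rm[:,2]
E
cat > plan.py <<'E'
from kin import *
G1=np.array([.530,.264,.108]); RS=np.array([.509,-.024,.06]); CUP=np.array([.542,-.271,0]); r0=np.radians(-65.5)
Z=np.array([0,0,1.]); Q=np.array(ik([.25,.2871,.2821],R.from_euler('xyz',[-2.848,-.146,2.701]).as_matrix())); print(Q.round(3))
d=np.radians
res=[]
for ps in range(-30,111,10):
 for ph in (15,25,35):
  for s in (1,-1):
   Ra=up(d(ps),d(ph),s); gt=Ra.T@Z
   m1,t1=path(tcp(G1,Ra)-.1*Ra[:,2],Ra,tcp(G1,Ra),Ra,4)
   if m1<0.05: continue
   m2,t2=path(tcp(G1,Ra),Ra,tcp(G1+.1*Z,Ra),Ra,4)
   if m2<0.05: continue
   for k in (0,1):
    c=np.array([np.cos(r0+k*np.pi),np.sin(r0+k*np.pi),0])
    for s2 in (1,-1):
     Rb=lay(gt,c,s2)
     if Rb[2,2]>-.6: continue
     m3,t3=path(tcp(G1+.1*Z,Ra),Ra,tcp(RS+.1*Z,Rb),Rb)
     m4,t4=path(tcp(RS+.1*Z,Rb),Rb,tcp(RS,Rb),Rb,4)
     m=min(m1,m2,m3,m4)
     if m>0.05: res.append((round(m,2),round(t3,1),ps,ph,s,k,s2))
print(len(res))
for k in (0,1): print(sorted([x for x in res if x[5]==k],key=lambda x:x[1]-3*min(x[0],.4))[:8])
res=[]
for ps in range(-180,180,15):
 for ph in (10,20,30,40):
  for s in (1,-1):
   Ra=up(d(ps),d(ph),s); gt=-Ra.T@Z; Gf=CUP+[0,0,.014+.085]
   m1,t1=path(tcp(Gf+.11*Z,Ra),Ra,tcp(Gf,Ra),Ra,6)
   m5,t5=path(tcp(Gf,Ra),Ra,tcp(Gf,Ra)-.1*Ra[:,2],Ra,6)
   if min(m1,m5)<0.05: continue
   for k in (0,1):
    c=np.array([np.cos(r0+k*np.pi),np.sin(r0+k*np.pi),0])
    for s2 in (1,-1):
     Rb=lay(gt,c,s2)
     if Rb[2,2]>-.6: continue
     g=RS-.015*c
     m3,t3=path(tcp(g+.12*Z,Rb),Rb,tcp(Gf+.11*Z,Ra),Ra)
     m4,t4=path(tcp(g+.12*Z,Rb),Rb,tcp(g,Rb),Rb,4)
     m=min(m1,m3,m4,m5)
     if m>0.05: res.append((round(m,2),round(t3,1),ps,ph,s,k,s2))
print(len(res))
for k in (0,1): print(sorted([x for x in res if x[5]==k],key=lambda x:x[1]-3*min(x[0],.4))[:12])
E
python3 plan.py
```

```text
[ 0.714 -0.204  2.063  0.01   1.61  -0.439]
38
[(np.float64(0.21), np.float64(1.1), -30, 35, 1, 0, 1), (np.float64(0.39), np.float64(1.8), 80, 35, -1, 0, -1), (np.float64(0.39), np.float64(1.9), 90, 35, -1, 0, -1), (np.float64(0.34), np.float64(1.8), 80, 25, -1, 0, -1), (np.float64(0.3), np.float64(1.7), 70, 35, -1, 0, -1), (np.float64(0.29), np.float64(1.7), 70, 25, -1, 0, -1), (np.float64(0.39), np.float64(2.0), 100, 35, -1, 0, -1), (np.float64(0.12), np.float64(1.2), -20, 35, 1, 0, 1)]
[(np.float64(0.47), np.float64(1.1), 80, 15, -1, 1, -1), (np.float64(0.44), np.float64(1.1), 80, 25, -1, 1, -1), (np.float64(0.41), np.float64(1.1), 80, 35, -1, 1, -1), (np.float64(0.48), np.float64(1.1), 90, 15, -1, 1, -1), (np.float64(0.44), np.float64(1.1), 90, 25, -1, 1, -1), (np.float64(0.41), np.float64(1.1), 90, 35, -1, 1, -1), (np.float64(0.48), np.float64(1.1), 100, 15, -1, 1, -1), (np.float64(0.44), np.float64(1.1), 100, 25, -1, 1, -1)]
88
[(np.float64(0.5), np.float64(1.1), 75, 10, -1, 0, 1), (np.float64(0.45), np.float64(1.1), 75, 20, -1, 0, 1), (np.float64(0.42), np.float64(1.1), 75, 30
[... 486 characters left out ...]
), 60, 40, -1, 0, 1)]
[(np.float64(0.45), np.float64(1.1), -105, 40, 1, 1, -1), (np.float64(0.42), np.float64(1.2), -120, 30, 1, 1, -1), (np.float64(0.55), np.float64(1.2), -120, 40, 1, 1, -1), (np.float64(0.35), np.float64(1.1), -90, 40, 1, 1, -1), (np.float64(0.5), np.float64(1.3), -135, 30, 1, 1, -1), (np.float64(0.62), np.float64(1.3), -135, 40, 1, 1, -1), (np.float64(0.32), np.float64(1.1), -105, 30, 1, 1, -1), (np.float64(0.38), np.float64(1.3), -135, 20, 1, 1, -1), (np.float64(0.52), np.float64(1.4), -150, 30, 1, 1, -1), (np.float64(0.65), np.float64(1.4), -150, 40, 1, 1, -1), (np.float64(0.41), np.float64(1.4), 30, 40, -1, 1, 1), (np.float64(0.37), np.float64(1.4), 30, 30, -1, 1, 1)]
```

```bash
cat > go.py <<'E'
from h import *
from kin import *
d=np.radians; Z=np.array([0,0,1.]); r0=d(-65.5); c=np.array([np.cos(r0+np.pi),np.sin(r0+np.pi),0])
RA=up(d(85),d(25),-1); RB=lay(RA.T@Z,c,-1); RD=up(d(-115),d(30),1); RC=lay(-RD.T@Z,c,-1)
def now():
    s=bot.read_state(); return s['ee_pos'],R.from_euler('xyz',s['orientation']).as_matrix(),s
def delta(P0,R0,P1,R1):
    t=R0.T@(P1-P0); rv=R.from_matrix(R0.T@R1).as_rotvec(); m,T=path(P0,R0,P1,R1)
    print('d',t.round(4).tolist(),rv.round(4).tolist(),'marg %.2f T %.2f rows>=%d'%(m,T,np.ceil(max(np.linalg.norm(t)/.0625,np.linalg.norm(rv)/.186,T*8))))
E
python3 - <<'E'
from go import *
P,M,s=now(); G=np.array([.530,.264,.108])
T=tcp(G,RA)-.1*RA[:,2]; delta(P,M,T+.05*Z,RA); delta(P,M,T+.0*Z,RA)
print(T, ik(T,RA).round(2), P)
via=np.array([.35,.1,.35]); delta(P,M,via,RA); delta(via,RA,T,RA)
E
```

```text
d [-0.3418, -0.1231, 0.0018] [-1.0017, 1.0206, 0.8963] marg 0.39 T 1.13 rows>=10
d [-0.3491, -0.1088, 0.0492] [-1.0017, 1.0206, 0.8963] marg 0.38 T 1.13 rows>=10
[0.50985757 0.03377095 0.21576766] [-0.37  0.28  1.93  1.06  1.53 -0.68] [0.25003352 0.2871272  0.28211481]
d [-0.1585, -0.1478, -0.0514] [-1.0017, 1.0206, 0.8963] marg 0.15 T 1.13 rows>=10
d [-0.1437, 0.165, 0.0096] [0.0, 0.0, 0.0] marg 0.15 T 0.47 rows>=4
```

```bash
python3 - <<'E'
from go import *
P,M,s=now(); G=np.array([.530,.264,.108])
T=tcp(G,RA)-.1*RA[:,2]
for V in (T+[-.05,-.06,.1],T+[-.05,-.08,.05],T+[0,-.04,.12]):
    delta(P,M,V,RA); delta(V,RA,T,RA)
    rv=R.from_matrix(M.T@RA).as_rotvec()
    for t in (.4,.6,.8,1): print((P+(V-P)*t+.173*(M@R.from_rotvec(rv*t).as_matrix())[:,2]).round(2),end=' ')
    print()
E
```

```text
d [-0.315, -0.2089, -0.0209] [-1.0017, 1.0206, 0.8963] marg 0.35 T 1.13 rows>=10
d [-0.0635, 0.0446, 0.1004] [0.0, 0.0, 0.0] marg 0.52 T 0.25 rows>=3
[0.28 0.22 0.14] [0.33 0.2  0.17] [0.4  0.17 0.2 ] [0.47 0.13 0.24] 
d [-0.3308, -0.2123, 0.0305] [-1.0017, 1.0206, 0.8963] marg 0.33 T 1.13 rows>=10
d [-0.0098, 0.0428, 0.0973] [0.0, 0.0, 0.0] marg 0.53 T 0.21 rows>=2
[0.28 0.21 0.12] [0.33 0.19 0.14] [0.4  0.16 0.16] [0.47 0.11 0.19] 
d [-0.3484, -0.1785, -0.0564] [-1.0017, 1.0206, 0.8963] marg 0.40 T 1.13 rows>=10
d [-0.0919, -0.0035, 0.0868] [0.0, 0.0, 0.0] marg 0.57 T 0.25 rows>=3
[0.3  0.23 0.15] [0.36 0.21 0.18] [0.44 0.19 0.22] [0.52 0.15 0.26]
```

Call:
move_arm(series=[-0.031,-0.021,-0.002,-0.1,0.102,0.09,-0.063,-0.042,-0.004,-0.2,0.204,0.18,-0.094,-0.063,-0.006,-0.3,0.306,0.27,-0.126,-0.084,-0.008,-0.4,0.408,0.36,-0.157,-0.104,-0.01,-0.5,0.51,0.45])

```text
time_s: 2.42
ee_pos: [0.3552, 0.1305, 0.3004]
orientation: [3.123, -0.6, 2.154]
wrist_force: [0.0, 0.4, -0.7]
opening: 0.0852
finger_force: 0.0
```

```bash
python3 - <<'E'
from go import *
P,M,s=now(); G=np.array([.530,.264,.108]); T=tcp(G,RA)-.1*RA[:,2]
print(P,s['time_s']); delta(P,M,T+[-.05,-.06,.1],RA)
E
```

```text
[0.35521285 0.13050674 0.30043788] 2.425
d [-0.1469, 0.0033, -0.119] [-0.499, 0.5094, 0.4433] marg 0.36 T 0.56 rows>=5
```

Call:
move_arm(series=[-0.03,0.001,-0.024,-0.1,0.102,0.089,-0.06,0.001,-0.048,-0.2,0.204,0.178,-0.09,0.002,-0.072,-0.3,0.306,0.267,-0.12,0.002,-0.096,-0.4,0.408,0.355,-0.147,0.003,-0.119,-0.5,0.51,0.444])

```text
time_s: 3.05
ee_pos: [0.4604, -0.0263, 0.3156]
orientation: [-3.137, -1.135, 1.478]
wrist_force: [0.3, -0.2, -0.7]
opening: 0.0855
finger_force: 0.0
```

```bash
python3 - <<'E'
from go import *
c=snap('wrist','w1.png')
P,M,s=now(); G=np.array([.530,.264,.108]); T=tcp(G,RA)-.1*RA[:,2]
print(P,s['time_s'],s['wrist_force']); delta(P,M,T,RA)
for z in (.04,.126,.18): print(px(c,[.53,.264,z]).round(1))
for q in ('gauge','rest'): print([(x['conf'],w(c,x['at']).round(4)) for x in bot.search_frame(q,'wrist')[:2]])
E
```

```text
[ 0.46191128 -0.02878558  0.3158326 ] 3.1 [-0.76540853 -1.75703576  0.19057329]
d [-0.0628, 0.0419, 0.1026] [0.0088, -0.0045, -0.007] marg 0.52 T 0.25 rows>=3
[318.  271.3]
[323.8 225.6]
[328.6 187.8]
[(0.96, array([0.5244, 0.2501, 0.1319])), (0.78, array([0.505 , 0.3814, 0.0902]))]
[]
```

View pics/w1.png

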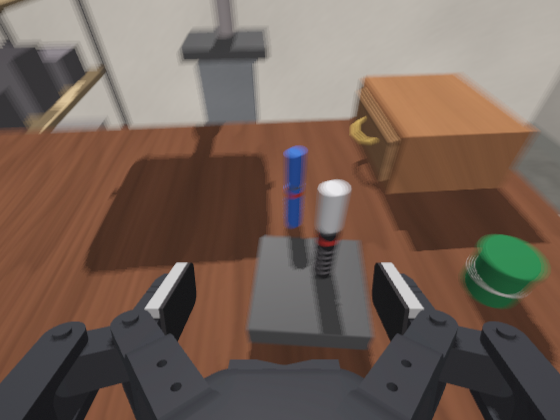

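The picture shows the chrome gauge at (334,188)–(323,272) on the block, with the blue one behind it at (295,190). The offset from prediction is about 5 px. Going to the pre-grasp, then checking closer.

Call:
move_arm(series=[-0.02,0.014,0.034,0.003,-0.0015,-0.002,-0.042,0.028,0.068,0.006,-0.003,-0.004,-0.063,0.042,0.1026,0.009,-0.0045,-0.007,-0.063,0.042,0.1026,0.009,-0.0045,-0.007])

```text
time_s: 3.7
ee_pos: [0.5055, 0.04, 0.2121]
orientation: [-3.134, -1.127, 1.496]
wrist_force: [-1.0, -0.8, -0.1]
opening: 0.0853
finger_force: 0.0
```

```bash
cat >> go.py <<'E'
def axis(c,zs,G,lo=(0,0,140),hi=(179,70,255)): pass
E
python3 - <<'E'
from go import *
c=snap('wrist'); t=snap('top'); sd=snap('side')
P,M,s=now(); G=np.array([.530,.264,.108]); T=tcp(G,RA)-.1*RA[:,2]
print(P,s['time_s'],s['orientation']); delta(P,M,T,RA); delta(P,M,tcp(G,RA),RA)
for z in (.04,.126,.18): print(px(c,[.53,.264,z]).round(1))
h=cv2.cvtColor(c['frame'],cv2.COLOR_RGB2HSV)
u,v=px(c,[.53,.264,.155]).astype(int)
for z in (.14,.155,.17):
    u,v=px(c,[.53,.264,z]); k=c['frame'][int(v),int(u)-60:int(u)+60].astype(int); sat=k.max(1)-k.min(1); i=np.where((sat<35)&(k.mean(1)>110))[0]+int(u)-60
    print(z,u,v,i.min() if len(i) else None,i.max() if len(i) else None,len(i))
cv2.imwrite('pics/w2.png',np.hstack([c['frame'][100:400,100:500],cv2.resize(t['frame'][180:280,130:260],(390,300))])[:,:,::-1])
E
```

```text
[0.50686999 0.03778469 0.21568052] 3.85 [ 3.1354009  -1.1267426   1.50530946]
d [-0.0016, 0.0033, -0.0035] [-0.0135, 0.0077, 0.0093] marg 0.57 T 0.01 rows>=1
d [-0.0008, 0.0046, 0.0965] [-0.0135, 0.0077, 0.0093] marg 0.56 T 0.19 rows>=2
[295.1 266.6]
[297.8 194.5]
[300.5 125.1]
0.14 298.43187314659144 178.8814279961124 282 319 38
0.155 299.12727657320784 160.45599141092234 282 321 40
0.17 299.8992553077949 140.00161244925744 282 323 42
```

View pics/w2.png

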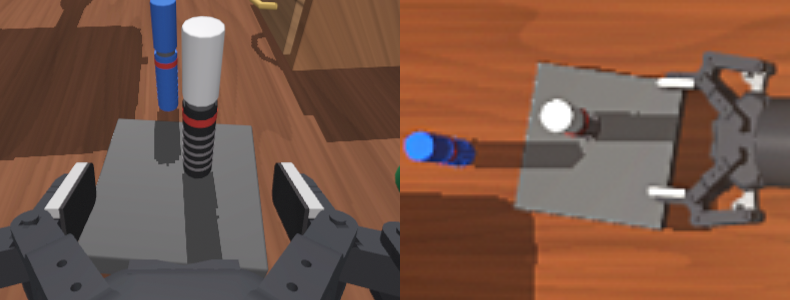

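Pads straddle the gauge well (gauge at crop (202,100)), about 1.5 mm off. Advance and grip.

Call:
move_arm(series=[0,0.002,0.03,-0.006,0.004,0.004,-0.0005,0.0045,0.06,-0.0135,0.0077,0.0093,-0.0008,0.0046,0.08,-0.0135,0.0077,0.0093,-0.0008,0.0046,0.0965,-0.0135,0.0077,0.0093,-0.0008,0.0046,0.0965,-0.0135,0.0077,0.0093])

```text
time_s: 4.47
ee_pos: [0.5175, 0.1245, 0.1724]
orientation: [-3.138, -1.135, 1.48]
wrist_force: [-0.1, 0.1, -0.4]
opening: 0.0854
finger_force: 0.0
```

Call:
move_arm(series=[0,0,0,0,0,0,0,0,0,0,0,0,0,0,0,0,0,0,0,0,0,0,0,0,0,0,0,0,0,0], gripper=1)

```text
time_s: 5.1
ee_pos: [0.5181, 0.1236, 0.1728]
orientation: [-3.14, -1.135, 1.48]
wrist_force: [-0.0, -1.2, 1.5]
opening: 0.0243
finger_force: 58.5
```

```bash
python3 - <<'E'
from go import *
P,M,s=now(); print(P,s['orientation'],s['time_s'],s['opening'],s['finger_force'],s['wrist_force'].round(1))
c=snap('side'); t=snap('top'); wr=snap('wrist')
cv2.imwrite('pics/g1.png',np.hstack([cv2.resize(c['frame'][90:220,190:330],(420,390)),wr['frame'][20:410,100:480]])[:,:,::-1])
E
```

```text
[0.51812552 0.12364569 0.1727506 ] [-3.13960826 -1.13500596  1.47954786] 5.1 0.024304580712424372 58.51907730102539 [-0.  -1.2  1.5]
```

```bash
python3 - <<'E'
from go import *
P,M,s=now(); delta(P,M,P+.1*Z,M)
L=P+.1*Z
RSx=np.array([.509,-.024,.06])
Pb=tcp(RSx+.09*Z,RB); delta(L,M,Pb,RB)
E
```

```text
d [0.0907, -0.0001, -0.0422] [0.0, 0.0, 0.0] marg 0.55 T 0.20 rows>=2
d [-0.0224, -0.0283, -0.09] [0.1953, -1.5333, -0.5387] marg 0.49 T 1.10 rows>=9
```

Call:
move_arm(series=[-0.009,0,-0.0042,0,0,0,-0.0362,0,-0.0169,0,0,0,-0.0634,0,-0.0296,0,0,0,-0.0906,0,-0.0423,0,0,0,-0.0906,0,-0.0423,0,0,0])

```text
time_s: 5.88
ee_pos: [0.5134, 0.0493, 0.1167]
orientation: [3.13, -1.16, 1.498]
wrist_force: [-13.0, 10.9, 72.4]
opening: -0.0004
finger_force: 38.8
```

```bash
python3 - <<'E'
from go import *
P,M,s=now(); print(P,s['orientation'],s['time_s'],s['opening'],s['finger_force'],s['wrist_force'].round(1))
c=snap('side'); wr=snap('wrist')
cv2.imwrite('pics/g2.png',np.hstack([cv2.resize(c['frame'][80:210,190:330],(420,390)),wr['frame'][20:410,100:480]])[:,:,::-1])
RSx=np.array([.509,-.024,.06])
Pb=tcp(RSx+.09*Z,RB); delta(P,M,Pb,RB)
# predicted gauge axis points in wrist
g=P+.155*M[:,2]
for k in (-.07,0,.07): print(px(wr,g+k*Z).round(0)-[100,20], (px(c,g+k*Z)-[190,80])*3)
E
```

```text
[0.51338739 0.04931152 0.11668427] [ 3.13008732 -1.159682    1.49813653] 5.875 -0.00039208388312464887 38.784520514309406 [-13.   10.9  72.4]
d [0.1529, -0.0295, -0.0844] [0.2057, -1.5568, -0.5296] marg 0.49 T 1.11 rows>=9
[184. 330.] [190.59507948 370.8486534 ]
[185. 264.] [188.03028765 318.10819054]
[186. 133.] [185.23739414 260.67721551]
```

View pics/g2.png

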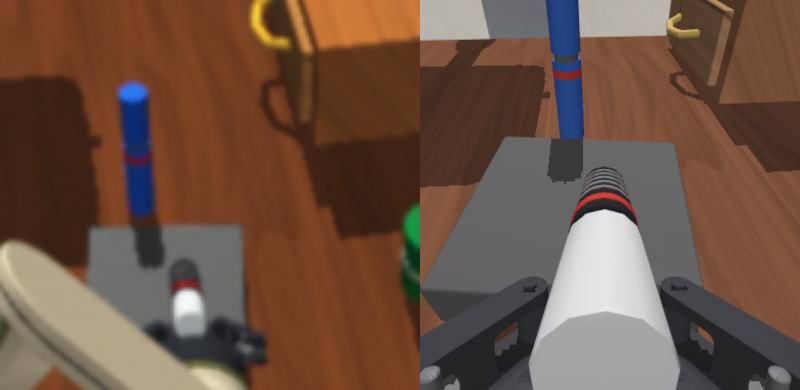

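I mis-signed that lift and sent it before seeing the result. The tool went down and the gauge now lies against the closed fingers (crop (605,250)), with the blue one untouched. Before recovering, I'll triangulate how the gauge lies.

```bash
python3 - <<'E'
from go import *
wr=snap('wrist'); sd=snap('side'); t=snap('top')
Pm=lambda c:c['mtx']@c['camera_from_world'][:3]
def tri(a,b):
    X=cv2.triangulatePoints(Pm(wr),Pm(sd),np.array(a,float).reshape(2,1),np.array(b,float).reshape(2,1)); return (X[:3]/X[3]).ravel().round(4)
print('handle end top',tri((285,187),(251.7,167.5)),'band',tri((285,218),(252,174.5)),'chrome end',tri((285,350),(253,188)))
P,M,s=now(); print(P,s['wrist_force'],s['opening'],s['joints'].round(3)); print('tip',P+.173*M[:,2],'q cmd?')
g=t['frame'][185:285,130:260]; I=np.hstack([cv2.resize(g,(520,400),interpolation=3),cv2.resize(sd['frame'][150:220,215:275],(280,327))[:327] if 0 else cv2.resize(sd['frame'][150:250,205:275],(280,400),interpolation=3)])
cv2.imwrite('pics/g3.png',I[:,:,::-1])
for q in ('top','side','wrist'):
    print(q,[(x['conf'],w({'top':t,'side':sd,'wrist':wr}[q],x['at']).round(3)) for x in bot.search_frame('gauge',q)[:3]])
E
```

```text
handle end top [0.53   0.2359 0.0762] band [0.526  0.1986 0.0895] chrome end [0.5205 0.1398 0.1042]
[0.51340926 0.04959966 0.1171818 ] [-12.61455568   8.8323956   70.11550536] -0.00025297143716550253 [-0.345  0.506  1.885  1.103  1.437 -0.85 ]
tip [0.52683146 0.20739762 0.04754955] q cmd?
top [(0.74, array([0.522, 0.182, 0.1  ])), (0.6, array([0.511, 0.383, 0.11 ]))]
side [(0.64, array([0.505, 0.386, 0.081])), (0.54, array([0.517, 0.166, 0.113]))]
wrist [(0.86, array([0.515, 0.132, 0.12 ])), (0.59, array([0.506, 0.379, 0.088]))]
```

View pics/g3.png

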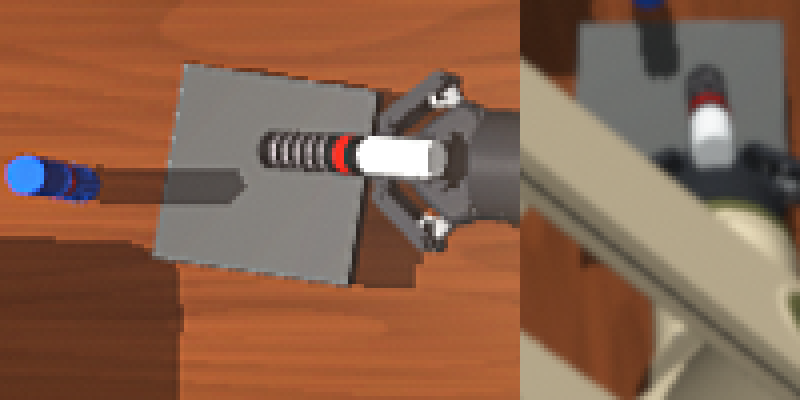

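The gauge lies on top of the shut fingers with its handle on the block. First unload the fingertips by moving about 14 mm up.

Call:
move_arm(series=[0.006,0,-0.003,0,0,0,0.0127,0,-0.006,0,0,0,0.0127,0,-0.006,0,0,0])

```text
time_s: 6.65
ee_pos: [0.5107, 0.0476, 0.122]
orientation: [-3.138, -1.134, 1.479]
wrist_force: [1.6, -0.4, 0.1]
opening: 0.0
finger_force: 3.1
```

Call:
move_arm(series=[0,0,0,0,0,0,0,0,0,0,0,0], gripper=0.5)

```text
time_s: 6.9
ee_pos: [0.5107, 0.0474, 0.1217]
orientation: [-3.136, -1.135, 1.476]
wrist_force: [-0.0, -2.2, -0.5]
opening: 0.0358
finger_force: 0.0
```

```bash
python3 - <<'E'
from go import *
wr=snap('wrist'); sd=snap('side'); t=snap('top')
P,M,s=now(); print(P,s['orientation'],s['wrist_force'],s['opening'],s['finger_force']); print('tip',P+.173*M[:,2])
I=np.hstack([cv2.resize(t['frame'][185:285,130:260],(390,300),interpolation=3),wr['frame'][100:400,80:490]])
cv2.imwrite('pics/g4.png',I[:,:,::-1])
E
```

```text
[0.51074052 0.04741163 0.12176346] [-3.13619885 -1.13471287  1.47669251] [ 1.08917987 -0.5222702  -0.89619162] 0.042524821117538456 0.0
tip [0.52454591 0.20361268 0.04869058]
```

View pics/g4.png

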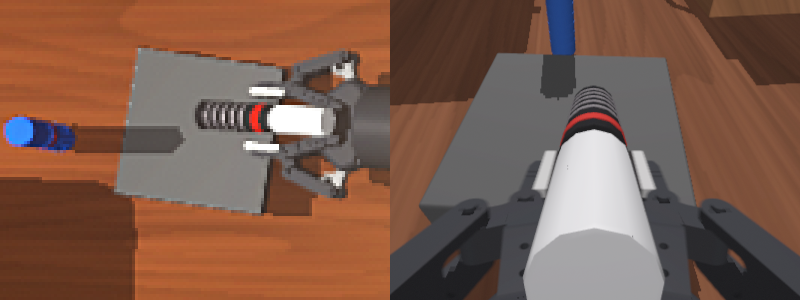

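The gauge has dropped between the opened fingers (handle forward at top crop (215,115)). Re-grip it there.

Call:
move_arm(series=[0,0,0,0,0,0,0,0,0,0,0,0,0,0,0,0,0,0,0,0,0,0,0,0], gripper=1)

```text
time_s: 7.55
ee_pos: [0.5109, 0.0475, 0.1222]
orientation: [-3.138, -1.135, 1.479]
wrist_force: [0.1, -1.8, -1.2]
opening: 0.0
finger_force: 0.1
```

```bash
python3 - <<'E'
from go import *
wr=snap('wrist'); sd=snap('side'); t=snap('top')
P,M,s=now(); print(P,s['orientation'],s['wrist_force'],s['opening'],s['finger_force'])
print('grasp',P+.155*M[:,2],M.round(3).tolist())
for z in (.05,.06,.07,.09,.11,.13): print(z,'top ray handle end / band / chrome end',ray(t,195.3,222.5,z).round(3),ray(t,217,224.5,z).round(3),ray(t,239,225,z).round(3))
I=np.hstack([cv2.resize(t['frame'][195:255,170:260],(540,360),interpolation=3)]); 
cv2.imwrite('pics/g5.png',I[:,:,::-1])
E
```

```text
[0.51095278 0.04751977 0.12223843] [-3.13828596 -1.13480921  1.47887001] [-0.03852111 -0.05873827 -2.03722704] -0.00024167271755668954 0.15645313309505582
grasp [0.52333983 0.18747314 0.05678146] [[0.039, 0.996, 0.08], [0.421, -0.089, 0.903], [0.906, -0.001, -0.422]]
0.05 top ray handle end / band / chrome end [0.527 0.252 0.05 ] [0.522 0.191 0.05 ] [0.52  0.129 0.05 ]
0.06 top ray handle end / band / chrome end [0.527 0.25  0.06 ] [0.521 0.19  0.06 ] [0.52  0.129 0.06 ]
0.07 top ray handle end / band / chrome end [0.526 0.248 0.07 ] [0.52  0.188 0.07 ] [0.519 0.128 0.07 ]
0.09 top ray handle end / band / chrome end [0.525 0.245 0.09 ] [0.519 0.186 0.09 ] [0.518 0.126 0.09 ]
0.11 top ray handle end / band / chrome end [0.523 0.241 0.11 ] [0.518 0.183 0.11 ] [0.517 0.124 0.11 ]
0.13 top ray handle end / band / chrome end [0.522 0.238 0.13 ] [0.517 0.181 0.13 ] [0.516 0.123 0.13 ]
```

The pads passed under the gauge, which bridges the block and the palm. Plan: open slightly, pitch the tool flatter about the palm so the pads rise around the gauge, then close.

Call:
move_arm(series=[0,0,0,0,0,0,0,0,0,0,0,0,0,0,0,0,0,0], gripper=0.45)

```text
time_s: 8.07
ee_pos: [0.511, 0.0475, 0.1224]
orientation: [-3.139, -1.135, 1.479]
wrist_force: [-0.0, -1.6, -1.5]
opening: 0.0468
finger_force: 0.0
```

Call:
move_arm(series=[-0.005,0,0,0,0.06,0,-0.009,0,0.001,0,0.12,0,-0.014,0,0.0015,0,0.18,0,-0.018,0,0.002,0,0.24,0,-0.018,0,0.002,0,0.24,0])

```text
time_s: 8.7
ee_pos: [0.5101, 0.0418, 0.1043]
orientation: [-3.125, -1.375, 1.466]
wrist_force: [-0.3, -1.2, -2.0]
opening: 0.047
finger_force: 0.0
```

```bash
python3 - <<'E'
from go import *
wr=snap('wrist'); sd=snap('side'); t=snap('top')
P,M,s=now(); print(P,s['orientation'],s['wrist_force'],s['opening'],s['finger_force'])
print('grasp',P+.155*M[:,2],'phi',np.degrees(np.arcsin(-M[2,2])))
I=np.hstack([cv2.resize(t['frame'][195:255,170:260],(390,260),interpolation=3),cv2.resize(wr['frame'][100:400,80:490],(355,260))])
cv2.imwrite('pics/g6.png',I[:,:,::-1])
E
```

```text
[0.51053356 0.0418068  0.10521271] [-3.1350881  -1.37359931  1.47557965] [-0.45651628 -0.38688743 -1.12965117] 0.04713269345837712 0.0
grasp [0.52398032 0.19320699 0.07484553] phi 11.29831467159471
```

View pics/g6.png

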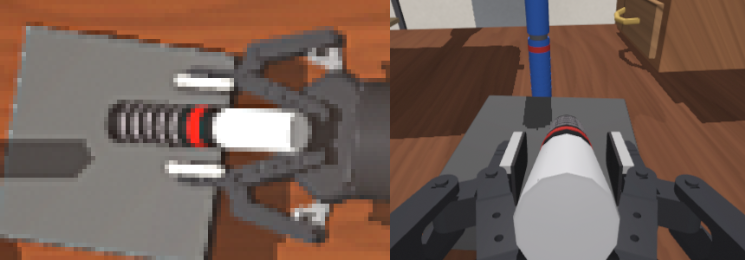

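Pads now straddle the gauge at its red band (top crop (200,125)). Close. Pictures are nearly used up, so I go on numerically.

Call:
move_arm(series=[0,0,0,0,0,0,0,0,0,0,0,0,0,0,0,0,0,0,0,0,0,0,0,0], gripper=1)

```text
time_s: 9.35
ee_pos: [0.5104, 0.0418, 0.1054]
orientation: [-3.136, -1.375, 1.476]
wrist_force: [-0.3, -0.4, 1.5]
opening: 0.0249
finger_force: 55.6
```

```bash
python3 - <<'E'
from go import *
P,M,s=now(); print(P,s['orientation'],s['wrist_force'],s['opening'],s['finger_force'])
delta(P,M,P+[0,0,.1],M)
E
```

```text
[0.51044102 0.04183175 0.10536456] [-3.13573783 -1.37534246  1.47642662] [-0.32268148 -0.38564135  1.49700992] 0.02486137936364568 55.55333912372589
d [0.0981, -0.0001, -0.0194] [0.0, 0.0, 0.0] marg 0.59 T 0.20 rows>=2
```

Call:
move_arm(series=[0.015,0,-0.003,0,0,0,0.04,0,-0.008,0,0,0,0.07,0,-0.014,0,0,0,0.098,0,-0.0195,0,0,0,0.098,0,-0.0195,0,0,0])

```text
time_s: 9.98
ee_pos: [0.5114, 0.0414, 0.2065]
orientation: [3.128, -1.373, 1.495]
wrist_force: [0.3, 0.4, -3.8]
opening: 0.0245
finger_force: 55.8
```

```bash
cat > meas.py <<'E'
from go import *
# estimate the held gauge's axis: g in tool x-z plane through grasp point (off, angle); fit to masks of red band + chrome + dark handle by silhouettes
def red(c,near,rad=60):
    f=c['frame'].astype(int); m=((f[:,:,0]>130)&(f[:,:,1]<60)&(f[:,:,2]<60)).astype(np.uint8)
    n,l,st,ce=cv2.connectedComponentsWithStats(m); o=[(st[i,4],ce[i].round(1).tolist(),st[i,:4].tolist()) for i in range(1,n) if st[i,4]>4 and np.hypot(*(ce[i]-near))<rad]
    return sorted(o,reverse=True)[:3]
def white(c,near,rad=60):
    f=c['frame'].astype(int); m=((f.min(2)>150)&(f.max(2)-f.min(2)<30)).astype(np.uint8)
    n,l,st,ce=cv2.connectedComponentsWithStats(m); o=[(st[i,4],ce[i].round(1).tolist(),st[i,:4].tolist()) for i in range(1,n) if st[i,4]>8 and np.hypot(*(ce[i]-near))<rad]
    return sorted(o,reverse=True)[:4]
E
python3 - <<'E'
from meas import *
P,M,s=now(); print(P,s['orientation'],s['wrist_force'],s['opening'],s['finger_force'],s['time_s'])
g=P+.155*M[:,2]
for n in ('top','side','wrist'):
    c=snap(n); a=px(c,g); print(n,'grasp px',a.round(1),'red',red(c,a,90),'white',white(c,a,90))
    cv2.imwrite(f'pics/h_{n}.png',c['frame'][:,:,::-1])
    print([(x['conf'],w(c,x['at']).round(3)) for x in bot.search_frame('gauge',n)[:2]],'TIP',[(x['conf'],w(c,x['at']).round(3)) for x in bot.search_frame('gauge_tip',n)[:2]],'MID',[(x['conf'],w(c,x['at']).round(3)) for x in bot.search_frame('gauge_mid',n)[:2]])
E
```

```text
[0.51137352 0.04135481 0.20654774] [ 3.1278149  -1.37313391  1.49496066] [ 0.34230025  0.43485511 -3.82654428] 0.024493571250076635 55.78971326351166 9.975
top grasp px [210.  220.2] red [(np.int32(30), [208.9, 220.8], [207, 217, 5, 9])] white [(np.int32(245), [222.0, 220.3], [203, 213, 34, 15]), (np.int32(88), [270.1, 225.4], [268, 214, 6, 24]), (np.int32(49), [279.2, 226.9], [278, 216, 4, 21]), (np.int32(40), [208.6, 227.2], [202, 226, 14, 4])]
[(0.94, array([0.525, 0.183, 0.198])), (0.73, array([0.51 , 0.381, 0.11 ]))] TIP [(0.91, array([0.521, 0.181, 0.193])), (0.47, array([0.505, 0.38 , 0.113]))] MID [(0.56, array([0.521, 0.185, 0.201])), (0.46, array([0.508, 0.376, 0.109]))]
side grasp px [250.7 151.2] red [] white [(np.int32(161), [250.0, 152.8], [242, 145, 16, 17])]
[(0.68, array([0.517, 0.155, 0.212]))] TIP [(0.63, array([0.52 , 0.153, 0.214])), (0.58, array([0.506, 0.381, 0.08 ]))] MID [(0.94, array([0.506, 0.383, 0.083])), (0.65, array([0.52 , 0.158, 0.209]))]
wrist grasp px [287.7 280.5] red [(np.int32(111), [282.9, 249.6], [259, 246, 48, 14])] white [(np.int32(7457), [283.2, 300.2], [232, 250, 103, 101])]
[(0.89, array([0.506, 0.379, 0.103])), (0.69, array([0.516, 0.127, 0.217]))] TIP [(0.94, array([0.518, 0.13 , 0.223])), (0.65, array([0.508, 0.382, 0.104]))] MID [(0.89, array([0.517, 0.129, 0.218])), (0.57, array([0.504, 0.379, 0.107]))]
```

```bash
cat >> meas.py <<'E'
def gpts(P,M,v,s0,s1,rad=.013):
    al,x0,y0,sg,be=v   # gauge axis dir in tool: chrome dir = (sin al cos be, sin be, -cos al cos be); passes (x0,y0,.155) at s=sg
    a=np.array([np.sin(al)*np.cos(be),np.sin(be),-np.cos(al)*np.cos(be)]); y=np.cross(a,[np.cos(al),0,np.sin(al)]); y/=np.linalg.norm(y); x=np.cross(y,a)
    th=np.linspace(0,2*np.pi,48,endpoint=False); o=[]
    for s in (s0,s1): o.append(np.array([x0,y0,.155])+a*(s-sg)+rad*(np.cos(th)[:,None]*x+np.sin(th)[:,None]*y))
    return P+np.vstack(o)@M.T, M@a
def bbox(c,X):
    p=np.array([px(c,q) for q in X]); return np.r_[p.min(0),p.max(0)]
E
python3 - <<'E'
from meas import *
P,M,s=now()
W,S,T=snap('wrist'),snap('side'),snap('top')
g=P+.155*M[:,2]
def wb(c,near,rad):
    b=white(c,near,rad)[0][2]; return np.array([b[0],b[1],b[0]+b[2],b[1]+b[3]])
bw,bs,bt=wb(W,px(W,g),60),wb(S,px(S,g),60),wb(T,px(T,g),60); rw=red(W,px(W,g),90)[0]; rt=red(T,px(T,g),60)[0][1]
print(bw,bs,bt,rw)
def f(v):
    X,a=gpts(P,M,v[:5],.086,.140); B,_=gpts(P,M,v[:5],v[5]-.005,v[5]+.005)
    d=np.r_[(bbox(W,X)-bw)[[0,2,3]]/2,(bbox(S,X)-bs)[[0,2,3]],(bbox(T,X)-bt)[[2]]]
    b=bbox(W,B); up=b[1]-rw[2][1]
    bT=bbox(T,B); return np.r_[d,up/2,(bT[0]+bT[2])/2-rt[0],(v[1])/.006,(v[2])/.003,v[4]/.05,(v[5]-.068)/.003]
for a0 in (.1,.3,.5):
    r=least_squares(f,[a0,.0,0,.07,0,.068],loss='soft_l1'); print(r.cost,r.x.round(4),r.fun.round(1)); 
X,a=gpts(P,M,r.x[:5],.0,.14); print('axis',a.round(3),'slope',np.degrees(np.arcsin(a[2])))
E
```

```text
[232 250 335 350] [242 144 258 162] [202 213 237 230] (np.int32(110), [282.8, 249.6], [259, 246, 48, 14])
10.22081831076787 [ 0.4615  0.0043 -0.0018  0.0746  0.0221  0.0699] [-0.5  0.7  0.3  2.1 -1.6 -3.1 -5.3  0.3 -0.8  0.7 -0.6  0.4  0.6]
10.220818310770037 [ 0.4615  0.0043 -0.0018  0.0746  0.0221  0.0699] [-0.5  0.7  0.3  2.1 -1.6 -3.1 -5.3  0.3 -0.8  0.7 -0.6  0.4  0.6]
10.22081831077976 [ 0.4615  0.0043 -0.0018  0.0746  0.0221  0.0699] [-0.5  0.7  0.3  2.1 -1.6 -3.1 -5.3  0.3 -0.8  0.7 -0.6  0.4  0.6]
axis [-0.047 -0.79   0.611] slope 37.64316279135522
```

```bash
python3 - <<'E'
from go import *
P,M,s=now()
for al in (20,):
    R1=up(d(85),d(90-al),-1)
    for G in ([.52,.22,.19],[.52,.245,.19],[.52,.245,.11]):
        T=tcp(G,R1); q=ik(T,R1); print(T.round(3), q.round(2) if q is not None else None)
    T=tcp([.52,.23,.19],R1); delta(P,M,T,R1)
    rv=R.from_matrix(M.T@R1).as_rotvec(); H=M@R.from_rotvec(rv/2).as_matrix(); delta(P,M,(P+T)/2+[0,0,.04],H); delta((P+T)/2+[0,0,.04],H,T,R1)
E
```

```text
[0.515 0.167 0.336] [ 0.1  -0.03  1.81  0.35  1.32  0.11]
[0.515 0.192 0.336] [ 0.15 -0.02  1.79  0.35  1.3   0.15]
[0.515 0.192 0.256] [0.15 0.07 1.86 0.37 1.16 0.09]
d [0.1545, -0.0074, 0.1074] [0.0003, -1.0258, -0.0023] marg 0.55 T 0.69 rows>=6
d [0.1165, -0.0038, 0.0459] [0.0002, -0.5129, -0.0011] marg 0.55 T 0.34 rows>=3
d [0.0633, -0.0036, 0.0349] [0.0002, -0.5129, -0.0011] marg 0.58 T 0.34 rows>=3
```

Call:
move_arm(series=[0.025,-0.001,0.01,0,-0.1,0,0.05,-0.002,0.02,0,-0.21,0,0.075,-0.003,0.029,0,-0.32,0,0.1,-0.003,0.038,0,-0.43,0,0.1165,-0.004,0.046,0,-0.513,0])

```text
time_s: 11.35
ee_pos: [0.5127, 0.1101, 0.312]
orientation: [3.141, -0.859, 1.483]
wrist_force: [0.2, -0.5, -2.4]
opening: 0.0242
finger_force: 55.7
```

Call:
move_arm(series=[0.013,-0.001,0.007,0,-0.1,0,0.026,-0.002,0.014,0,-0.21,0,0.039,-0.003,0.021,0,-0.32,0,0.063,-0.0036,0.035,0,-0.45,0,0.063,-0.0036,0.035,0,-0.513,0])

```text
time_s: 11.98
ee_pos: [0.5149, 0.179, 0.3367]
orientation: [-3.141, -0.347, 1.484]
wrist_force: [-0.7, -0.2, -3.6]
opening: 0.0247
finger_force: 55.7
```

```bash
python3 - <<'E'
from meas import *
W,S,T=snap('wrist'),snap('side'),snap('top')
P,M,s=now(); print(P,s['orientation'],s['wrist_force'],s['opening'],s['finger_force'],s['time_s']); delta(P,M,tcp([.52,.23,.19],up(d(85),d(70),-1)),up(d(85),d(70),-1))
g=P+.155*M[:,2]; print('g',g)
for n,c in (('top',T),('side',S),('wrist',W)):
    a=px(c,g); print(n,a.round(1),'red',red(c,a,60),'white',white(c,a,60))
I=np.hstack([cv2.resize(S['frame'][90:210,200:300],(375,450),interpolation=3),cv2.resize(W['frame'],(420,315))[:].repeat(1,0) if 0 else cv2.copyMakeBorder(cv2.resize(W['frame'],(420,315)),0,135,0,0,0)])
cv2.imwrite('pics/h1.png',I[:,:,::-1])
E
```

```text
[0.51473009 0.17786187 0.33522325] [-3.13892186 -0.35000241  1.48260511] [ 0.22887682  0.38740376 -3.84486475] 0.024966347950038454 55.68304181098938 12.125
d [-0.0004, 0.0007, -0.0006] [-0.0024, -0.0009, -0.0009] marg 0.70 T 0.00 rows>=1
g [0.51899895 0.2308411  0.18962113]
top [193.9 222.3] red [] white [(np.int32(67), [196.5, 212.2], [194, 195, 5, 34]), (np.int32(61), [184.3, 220.4], [181, 215, 7, 12]), (np.int32(27), [192.5, 276.0], [192, 263, 2, 27]), (np.int32(15), [191.7, 193.3], [190, 190, 5, 8])]
side [245.7 136.5] red [] white []
wrist [283.5 286.7] red [(np.int32(146), [282.1, 251.1], [255, 245, 54, 22])] white [(np.int32(14738), [284.4, 333.3], [225, 250, 121, 161])]
```

View pics/h1.png

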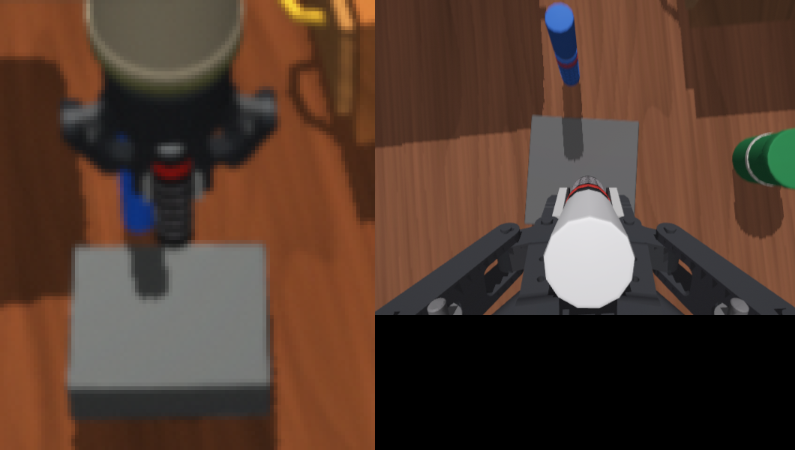

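```bash
python3 - <<'E'
from meas import *
P,M,s=now(); W,S=snap('wrist'),snap('side')
def f(v):
    C,_=gpts(P,M,v[:5],.086,.140); B,_=gpts(P,M,v[:5],v[5]-.005,v[5]+.005); H,_=gpts(P,M,v[:5],0,.001)
    bc=bbox(W,C); bb=bbox(W,B); bh=bbox(S,H); bs=bbox(S,B)
    return np.r_[(bc-[225,250,346,411])[[0,2,3]]/2,(bb[1]-245)/2,bh[3]-155.3,(bh[0]+bh[2])/2-246,bs[3]-138,v[1]/.008,v[2]/.002,v[4]/.05,(v[5]-.068)/.003]
for a0 in (.1,.5):
    r=least_squares(f,[a0,0,0,.07,0,.068]); print(r.cost,r.x.round(4),r.fun.round(1))
X,a=gpts(P,M,r.x[:5],0,.14); print('axis',a.round(3),'handle end',X[:48].mean(0),'lowest',X[:48,2].min()); J=r.jac; print('sd al',np.degrees(np.sqrt(np.linalg.inv(J.T@J)[0,0])))
E
```

```text
2.0447522368683466 [ 0.306   0.0068 -0.0004  0.066   0.0063  0.0696] [-0.4  0.4  0.2 -0.7  1.5  0.2  0.3  0.8 -0.2  0.1  0.5]
2.044752236877671 [ 0.306   0.0068 -0.0004  0.066   0.0063  0.0696] [-0.4  0.4  0.2 -0.7  1.5  0.2  0.3  0.8 -0.2  0.1  0.5]
axis [ 0.005 -0.045  0.999] handle end [0.51882996 0.24016486 0.12606383] lowest 0.12548165692915697
sd al 1.1641623943858102
```

The gauge is held upside up, handle down, over the block (side crop (172,245) is the handle end). The fit puts its tilt to the tool at 17.5°, so I correct 2.6° and lower it to stand on the block.

```bash
python3 - <<'E'
from go import *
P,M,s=now(); R1=up(d(85),d(72.5),-1); g=P+.155*M[:,2]
delta(P,M,tcp(g+[0,0,-.05],R1),R1); delta(P,M,tcp(g+[0,0,-.083],R1),R1)
M2=R1; print((M2.T@[0,0,-.001]))
E
```

```text
d [-0.0102, -0.0002, 0.0471] [-0.0023, -0.0449, -0.0025] marg 0.67 T 0.10 rows>=1
d [-0.0215, -0.0001, 0.0781] [-0.0023, -0.0449, -0.0025] marg 0.64 T 0.16 rows>=2
[-0.00030071  0.          0.00095372]
```

Call:
move_arm(series=[-0.004,0,0.02,-0.001,-0.02,-0.001,-0.0102,0,0.047,-0.002,-0.045,-0.002,-0.016,0,0.063,-0.002,-0.045,-0.002,-0.0205,0,0.0755,-0.002,-0.045,-0.002,-0.0205,0,0.0755,-0.002,-0.045,-0.002])

```text
time_s: 12.85
ee_pos: [0.5151, 0.1834, 0.2559]
orientation: [-3.14, -0.304, 1.482]
wrist_force: [-0.8, 0.3, -3.9]
opening: 0.0246
finger_force: 55.8
```

Call:
move_arm(series=[-0.0003,0,0.001,0,0,0,-0.0006,0,0.002,0,0,0,-0.0009,0,0.003,0,0,0,-0.0009,0,0.003,0,0,0])

```text
time_s: 13.35
ee_pos: [0.5157, 0.1838, 0.2545]
orientation: [3.14, -0.304, 1.484]
wrist_force: [0.2, 1.1, -2.9]
opening: 0.0249
finger_force: 55.8
```

```bash
python3 - <<'E'
from meas import *
P,M,s=now(); print(P,s['orientation'],s['wrist_force'],s['opening'],s['time_s'],P+.155*M[:,2])
E
```

```text
[0.51570994 0.1837874  0.25449698] [ 3.14008547 -0.30398121  1.48364008] [ 0.19229824  1.07590159 -2.88740151] 0.024860709633274743 13.35 [0.51998114 0.2299857  0.10660353]
```

Call:
move_arm(series=[-0.0003,0,0.001,0,0,0,-0.0006,0,0.002,0,0,0,-0.0006,0,0.002,0,0,0])

```text
time_s: 13.72
ee_pos: [0.5156, 0.1838, 0.252]
orientation: [3.141, -0.304, 1.483]
wrist_force: [-0.2, -0.8, -2.8]
opening: 0.0243
finger_force: 55.8
```

Call:
move_arm(series=[-0.0003,0,0.001,0,0,0,-0.0003,0,0.001,0,0,0])

```text
time_s: 13.98
ee_pos: [0.5156, 0.1838, 0.251]
orientation: [3.141, -0.304, 1.483]
wrist_force: [-0.3, -0.9, -2.4]
opening: 0.0247
finger_force: 55.8
```

```bash
python3 - <<'E'
from meas import *
P,M,s=now(); print(P,s['orientation'],s['wrist_force'],s['opening'],s['time_s'],P+.155*M[:,2])
E
```

```text
[0.51561467 0.18379119 0.2510214 ] [ 3.14069774 -0.30381658  1.48340896] [-0.28001825 -0.9362142  -2.38440374] 0.024730735888194355 13.975 [0.51979989 0.22997257 0.1031202 ]
```

Call:
move_arm(series=[-0.0003,0,0.001,0,0,0,-0.0003,0,0.001,0,0,0])

```text
time_s: 14.22
ee_pos: [0.5156, 0.1838, 0.25]
orientation: [3.141, -0.304, 1.483]
wrist_force: [-0.3, 0.2, -2.9]
opening: 0.0247
finger_force: 55.8
```

Call:
move_arm(series=[-0.0003,0,0.001,0,0,0,-0.0003,0,0.001,0,0,0])

```text
time_s: 14.48
ee_pos: [0.5157, 0.1838, 0.249]
orientation: [3.14, -0.304, 1.484]
wrist_force: [0.2, 0.3, -3.6]
opening: 0.0243
finger_force: 55.8
```

Call:
move_arm(series=[-0.0003,0,0.001,0,0,0,-0.0003,0,0.001,0,0,0])

```text
time_s: 14.72
ee_pos: [0.5159, 0.1839, 0.2488]
orientation: [3.14, -0.304, 1.484]
wrist_force: [-3.0, -1.7, 5.4]
opening: 0.0243
finger_force: 56.9
```

Contact felt. Release.

Call:
move_arm(series=[0,0,0,0,0,0,0,0,0,0,0,0,0,0,0,0,0,0], gripper=0.5)

```text
time_s: 15.1
ee_pos: [0.5158, 0.1839, 0.2481]
orientation: [3.14, -0.304, 1.483]
wrist_force: [0.1, -0.7, 1.1]
opening: 0.0427
finger_force: 0.0
```

Call:
move_arm(series=[0,0,0,0,0,0,0,0,0,0,0,0], gripper=0)

```text
time_s: 15.35
ee_pos: [0.5157, 0.1838, 0.248]
orientation: [3.14, -0.304, 1.483]
wrist_force: [-0.6, -0.6, 0.3]
opening: 0.077
finger_force: 0.0
```

```bash
python3 - <<'E'
from meas import *
P,M,s=now(); print(P,s['orientation'],s['wrist_force'],s['opening'],s['time_s'])
T=P+np.array([0,-.10,.0]); delta(P,M,T,M); delta(P,M,P+np.array([-.01,-.10,0]),M)
g=np.array([.519,.232,.105]); T2=tcp(g,RA)-.1*RA[:,2]; delta(T,M,T2,RA)
c=snap('side'); W=snap('wrist'); print(white(W,np.array([284,333]),100)[:1],red(W,np.array([284,260]),60)[:1],red(c,px(c,[.519,.232,.109]),40))
E
```

```text
[0.51569854 0.18384366 0.24800371] [ 3.14040263 -0.30390808  1.48345886] [-0.57039266 -0.60946929  0.33678283] 0.07703935777925758 15.35
d [-0.0951, 0.0088, -0.0298] [0.0, 0.0, 0.0] marg 0.60 T 0.20 rows>=2
d [-0.0959, -0.0012, -0.0301] [0.0, 0.0, 0.0] marg 0.57 T 0.20 rows>=2
d [-0.09, -0.0096, 0.0087] [0.0012, 0.8306, 0.0004] marg 0.55 T 0.56 rows>=5
[(np.int32(14462), [283.4, 342.8], [223, 255, 123, 163])] [(np.int32(148), [283.9, 251.1], [259, 246, 51, 16])] []
```

Call:
move_arm(series=[-0.015,0,-0.005,0,0,0,-0.04,0,-0.0125,0,0,0,-0.068,-0.001,-0.0213,0,0,0,-0.0959,-0.0012,-0.0301,0,0,0,-0.0959,-0.0012,-0.0301,0,0,0])

```text
time_s: 16.08
ee_pos: [0.5055, 0.0816, 0.248]
orientation: [3.14, -0.303, 1.481]
wrist_force: [0.7, 0.1, 0.5]
opening: 0.0851
finger_force: 0.0
```

```bash
python3 - <<'E'
from meas import *
P,M,s=now(); print(P,s['orientation'],s['wrist_force'],s['time_s'])
T,S,W=snap('top'),snap('side'),snap('wrist')
for n,c in (('top',T),('side',S),('wrist',W)):
    a=px(c,[.519,.232,.18]); b=white(c,a,40); print(n,a.round(1),b, [ray(c,*x[1],.18).round(4) for x in b[:2]],'red',red(c,a,60)[:2])
    print([(x['conf'],w(c,x['at']).round(3)) for x in bot.search_frame('gauge',n)[:2]])
g=np.array([.519,.232,.105]); T2=tcp(g,RA)-.1*RA[:,2]; delta(P,M,T2,RA)
E
```

```text
[0.50553722 0.08160107 0.24802364] [ 3.14046351 -0.30346893  1.48071105] [0.69567892 0.143202   0.54380616] 16.075
top [194.2 222.5] [(np.int32(95), [193.1, 222.8], [188, 218, 11, 11])] [array([0.5183, 0.2347, 0.18  ])] red []
[(0.72, array([0.517, 0.229, 0.175])), (0.63, array([0.508, 0.385, 0.11 ]))]
side [245.8 139.2] [] [] red []
[]
wrist [ 285.6 -124.9] [] [] red []
[(0.82, array([0.519, 0.222, 0.127]))]
d [-0.087, 0.0005, 0.0097] [0.003, 0.831, -0.0017] marg 0.54 T 0.56 rows>=5
```

Gauge stands again on the block at (0.518, 0.2345). On to the proper side grasp.

```bash
python3 - <<'E'
from meas import *
P,M,s=now(); g=np.array([.5185,.2345,.108]); T2=tcp(g,RA)-.09*RA[:,2]; delta(P,M,T2,RA); print(T2)
E
```

```text
d [-0.079, -0.0004, 0.0135] [0.0005, 0.8305, 0.0011] marg 0.54 T 0.56 rows>=5
[0.49914747 0.01329954 0.21154147]
```

Call:
move_arm(series=[-0.02,0,0,0,0.16,0,-0.04,0,0.003,0,0.33,0,-0.055,0,0.007,0,0.5,0,-0.07,0,0.011,0,0.67,0,-0.079,0,0.0135,0,0.83,0])

```text
time_s: 17.0
ee_pos: [0.4996, 0.0124, 0.2114]
orientation: [3.137, -1.139, 1.487]
wrist_force: [-0.1, 1.2, 0.2]
opening: 0.0856
finger_force: 0.0
```

Call:
move_arm(series=[0,0,0,0,0,0,0,0,0,0,0,0])

```text
time_s: 17.25
ee_pos: [0.4997, 0.0132, 0.2116]
orientation: [3.14, -1.13, 1.486]
wrist_force: [-0.5, 1.2, -0.1]
opening: 0.0855
finger_force: 0.0
```

```bash
python3 - <<'E'
from meas import *
W=snap('wrist')
P,M,s=now(); print(P,s['orientation'],s['wrist_force'],s['time_s'])
g=np.array([.5185,.2345,.108]); delta(P,M,tcp(g,RA),RA); delta(P,M,tcp(g,M),M)
for z in (.13,.15,.17):
    u,v=px(W,[.5185,.2345,z]); k=W['frame'][int(v),int(u)-50:int(u)+50].astype(int); sat=k.max(1)-k.min(1); i=np.where((sat<35)&(k.mean(1)>110))[0]+int(u)-50
    print(z,u.round(1),v.round(1),i.min() if len(i) else None,i.max() if len(i) else None,len(i))
E
```

```text
[0.49984236 0.01330954 0.2120867 ] [ 3.13669134 -1.13045898  1.48876328] [ 0.40203978 -0.18935175 -0.47572853] 17.3
d [-0.0002, -0.0007, 0.0902] [0.0002, 0.004, 0.0022] marg 0.54 T 0.18 rows>=2
d [0.0005, -0.0007, 0.0902] [0.0, 0.0, 0.0] marg 0.54 T 0.18 rows>=2
0.13 283.5 193.5 268 304 37
0.15 283.5 170.0 267 305 39
0.17 283.6 143.1 266 307 42
```

Call:
move_arm(series=[0,0,0.03,0,0,0,0,0.001,0.06,0,0,0,0,0.001,0.078,0,0,0,0,0.001,0.09,0,0,0,0,0.001,0.09,0,0,0])

```text
time_s: 17.92
ee_pos: [0.5075, 0.0945, 0.1735]
orientation: [3.139, -1.133, 1.487]
wrist_force: [-0.2, 0.4, 0.8]
opening: 0.0852
finger_force: 0.0
```

Call:
move_arm(series=[0,0,0,0,0,0,0,0,0,0,0,0,0,0,0,0,0,0,0,0,0,0,0,0,0,0,0,0,0,0], gripper=1)

```text
time_s: 18.55
ee_pos: [0.5079, 0.0936, 0.1737]
orientation: [3.138, -1.134, 1.486]
wrist_force: [-0.0, -2.6, 2.0]
opening: 0.0243
finger_force: 58.6
```

```bash
python3 - <<'E'
from meas import *
P,M,s=now(); print(P,s['orientation'],s['wrist_force'],s['opening'],s['finger_force'],s['time_s'],P+.155*M[:,2])
delta(P,M,P+[0,0,.02],M); delta(P,M,P+[0,0,.11],M)
E
```

```text
[0.50789178 0.0936444  0.17369311] [ 3.13769004 -1.13397357  1.48626459] [-0.03338485 -2.6046989   1.99998535] 0.024333177458102692 58.55364203453064 18.55 [0.52035241 0.23353634 0.10811889]
d [0.0181, 0.0, -0.0085] [0.0, 0.0, 0.0] marg 0.54 T 0.04 rows>=1
d [0.0997, 0.0002, -0.0465] [0.0, 0.0, 0.0] marg 0.53 T 0.22 rows>=2
```

Lift (tool +x is up).

Call:
move_arm(series=[0.009,0,-0.004,0,0,0,0.03,0,-0.014,0,0,0,0.06,0,-0.028,0,0,0,0.0997,0,-0.0465,0,0,0,0.0997,0,-0.0465,0,0,0])

```text
time_s: 19.18
ee_pos: [0.5086, 0.0938, 0.2873]
orientation: [3.123, -1.133, 1.5]
wrist_force: [-0.0, 0.1, -4.0]
opening: 0.0241
finger_force: 59.2
```

```bash
python3 - <<'E'
from meas import *
W,S,T=snap('wrist'),snap('side'),snap('top')
P,M,s=now(); g=P+.155*M[:,2]; print(P,s['orientation'],s['wrist_force'],s['opening'],s['finger_force'],s['time_s'],g)
for n,c in (('top',T),('side',S),('wrist',W)):
    print(n,px(c,g).round(1),'tip',px(c,g+.072*Z).round(1),'white',white(c,px(c,g+.06*Z),40)[:2],'red',red(c,px(c,g),50)[:1])
RSx=np.array([.509,-.024,.06]); Pb=tcp(RSx+.09*Z,RB); delta(P,M,Pb,RB)
rv=R.from_matrix(M.T@RB).as_rotvec(); H=M@R.from_rotvec(rv/2).as_matrix(); mid=tcp((g+RSx+.09*Z)/2+[0,0,.05],H); delta(P,M,mid,H); delta(mid,H,Pb,RB)
E
```

```text
[0.50692952 0.09410358 0.28244472] [-3.14092323 -1.13305352  1.48288907] [ 0.09913174  0.01885367 -4.10552934] 0.024389205506788664 59.18014168739319 19.325 [0.51915114 0.23395575 0.21674083]
top [190.7 221.5] tip [184.9 219.5] white [(np.int32(138), [185.5, 219.0], [179, 214, 18, 12]), (np.int32(37), [188.3, 228.3], [182, 227, 13, 4])] red []
side [245.1 127. ] tip [243.7 102.6] white [(np.int32(77), [243.7, 101.4], [238, 98, 12, 8])] red []
wrist [279.7 289.5] tip [279.5 163.4] white [] red [(np.int32(110), [285.9, 303.9], [277, 299, 19, 9])]
d [-0.0184, -0.0199, -0.0582] [0.1945, -1.5316, -0.5365] marg 0.49 T 1.10 rows>=9
d [0.0682, 0.0046, -0.0802] [0.0973, -0.7658, -0.2682] marg 0.54 T 0.55 rows>=5
d [-0.0382, -0.0372, 0.0758] [0.0973, -0.7658, -0.2682] marg 0.49 T 0.55 rows>=5
```

Held upright and lifted. The tip matches prediction in top and side. Carry to above the rest in two halves.

Call:
move_arm(series=[0.0136,0.001,-0.016,0.0195,-0.153,-0.0536,0.0273,0.002,-0.032,0.039,-0.306,-0.107,0.041,0.003,-0.048,0.058,-0.46,-0.161,0.0546,0.004,-0.064,0.078,-0.613,-0.215,0.0682,0.0046,-0.0802,0.0973,-0.766,-0.268])

```text
time_s: 19.95
ee_pos: [0.5077, 0.0496, 0.3777]
orientation: [3.031, -0.343, 1.779]
wrist_force: [0.4, 0.5, -4.5]
opening: 0.0243
finger_force: 59.0
```

Call:
move_arm(series=[-0.0076,-0.0074,0.015,0.0195,-0.153,-0.0536,-0.0153,-0.015,0.03,0.039,-0.306,-0.107,-0.023,-0.022,0.045,0.058,-0.46,-0.161,-0.0306,-0.03,0.061,0.078,-0.613,-0.215,-0.0382,-0.0372,0.0758,0.0973,-0.766,-0.268])

```text
time_s: 20.58
ee_pos: [0.4812, 0.0354, 0.2886]
orientation: [-3.137, 0.439, 2.001]
wrist_force: [-0.7, 0.1, -4.8]
opening: 0.0244
finger_force: 59.1
```

```bash
python3 - <<'E'
from meas import *
bot.read_camera('top')
W,S,T=snap('wrist'),snap('side'),snap('top')
P,M,s=now(); g=P+.155*M[:,2]; print(P,s['orientation'],s['wrist_force'],s['opening'],s['time_s'],g)
RSx=np.array([.509,-.024,.06]); Pb=tcp(RSx+.09*Z,RB); delta(P,M,Pb,RB); delta(P,M,tcp(RSx+.005*Z,RB),RB)
a=M@RA.T@Z; print('axis',a.round(3),'want',c.round(3))
for n,cc in (('top',T),('side',S),('wrist',W)):
    print(n,'mid',px(cc,g).round(1),'tip',px(cc,g+.072*a).round(1),'handle',px(cc,g-.068*a).round(1),'white',white(cc,px(cc,g+.04*a),25)[:3],'red',red(cc,px(cc,g),40)[:1])
E
```

```text
[0.48158638 0.03600871 0.28962208] [-3.13971736  0.43125957  1.99848116] [ 0.1748001  0.2880045 -3.1947055] 0.02422826037469381 20.775 [ 0.50819547 -0.02306818  0.14881414]
d [-0.0008, 0.0001, -0.0006] [-0.0018, -0.0051, 0.0001] marg 0.49 T 0.00 rows>=1
d [0.0347, 0.0002, 0.0766] [-0.0018, -0.0051, 0.0001] marg 0.44 T 0.17 rows>=2
axis [-0.414  0.91   0.005] want [-0.415  0.91   0.   ]
top mid [294.7 227.5] tip [269.4 239. ] handle [318.5 216.7] white [(np.int32(23), [274.3, 213.6], [272, 210, 5, 9])] red [(np.int32(22), [294.7, 228.8], [293, 225, 5, 8])]
side mid [257.9 230.4] tip [240.1 209. ] handle [275.8 252. ] white [(np.int32(30), [251.8, 220.9], [250, 217, 6, 8])] red []
wrist mid [290.7 291. ] tip [295.8 158.1] handle [288.4 351. ] white [] red [(np.int32(51), [263.3, 293.2], [257, 284, 14, 15])]
```

```bash
cat > fitobj.py <<'E'
from go import *
from scipy.optimize import minimize
cams={n:snap(n) for n in ('top','side')}; im={n:cv2.cvtColor(cv2.imread(f'pics/{n}1.png'),cv2.COLOR_BGR2HSV) for n in cams}
def circ(r,z): t=np.linspace(0,2*np.pi,40,endpoint=False); return np.c_[r*np.cos(t),r*np.sin(t),0*t+z]
def box(a,b,z0,z1): return np.array([[x,y,z] for x in (-a/2,a/2) for y in (-b/2,b/2) for z in (z0,z1)])
def sil(c,parts,x,y,yaw,K=8):
    m=np.zeros((420*K,560*K),np.uint8) if 0 else np.zeros((ROI[3]*K,ROI[2]*K),np.uint8)
    for p in parts:
        q=p@Rz(yaw).T+[x,y,0]; u=np.array([px(c,k) for k in q]); u=(u+.5-[ROI[0],ROI[1]])*K
        cv2.fillConvexPoly(m,cv2.convexHull(u.astype(np.float32)).astype(np.int32),255)
    return cv2.resize(m,(ROI[2],ROI[3]),interpolation=cv2.INTER_AREA)/255.
def fit(parts,obs,x0,dof):
    def f(v):
        global ROI; e=0
        for n,(roi,m) in obs.items(): ROI=roi; e+=((sil(cams[n],parts,v[0],v[1],v[2] if dof==3 else 0)-m)**2).sum()
        return e
    st=np.vstack([x0,x0+np.diag([.006,.006,.06][:dof])]); r=minimize(f,x0,method='Nelder-Mead',options=dict(initial_simplex=st,xatol=1e-4,fatol=.01)); return r.x,r.fun
def mask(n,lo,hi,roi):
    x,y,w_,h=roi; m=cv2.inRange(im[n][y:y+h,x:x+w_],lo,hi); k,l,st,_=cv2.connectedComponentsWithStats(m); return (l==1+np.argmax(st[1:,4])).astype(float)
E
python3 - <<'E'
import fitobj as F, numpy as np
from fitobj import *
rest=[box(.075,.120,0,.016),box(.014,.100,.016,.046),np.vstack([box(.022,.1,.0435,.0495)])]
O={'top':((262,200,68,56),None),'side':((225,230,75,70),None)}
lo,hi=(15,60,110),(35,255,255)
O={n:(r,mask(n,lo,hi,r)) for n,(r,_) in O.items()}
for sel in (['top'],['side'],['top','side']):
    v,e=fit(rest,{k:O[k] for k in sel},np.array([.509,-.024,np.radians(-65.5-90)]),3); print('rest',sel,v[:2].round(4),np.degrees(v[2]).round(2)+90,round(e,1))
cup=[np.vstack([circ(.022,.010),circ(.022,.064)])]
O={'top':(362,198,44,42),'side':(275,335,45,50)}
O={n:(r,mask(n,(18,120,60),(35,255,255),r)) for n,r in O.items()}
for k in O: print(k,O[k][1].sum())
for sel in (['top'],['side'],['top','side']):
    v,e=fit(cup,{k:O[k] for k in sel},np.array([.543,-.272]),2); print('cup',sel,v.round(4),round(e,1))
E
```

```text
rest ['top'] [ 0.5091 -0.0237] -65.28999999999999 17.7
rest ['side'] [ 0.5101 -0.0205] -65.1 36.7
rest ['top', 'side'] [ 0.5098 -0.0222] -65.12 94.5
top 239.0
side 586.0
cup ['top'] [ 0.5442 -0.2766] 18.8
cup ['side'] [ 0.5445 -0.2751] 11.7
cup ['top', 'side'] [ 0.5444 -0.2758] 35.3
```

```bash
python3 - <<'E'
from go import *
P,M,s=now(); g=np.array([.5097,-.0225,0])
for z in (.085,.075,.068,.062,.060): delta(P,M,tcp(g+z*Z,RB),RB)
E
```

```text
d [0.0293, 0.0004, 0.0594] [0.0011, -0.003, -0.0026] marg 0.45 T 0.13 rows>=2
d [0.0335, 0.0004, 0.0685] [0.0011, -0.003, -0.0026] marg 0.45 T 0.15 rows>=2
d [0.0364, 0.0003, 0.0748] [0.0011, -0.003, -0.0026] marg 0.44 T 0.17 rows>=2
d [0.0389, 0.0003, 0.0803] [0.0011, -0.003, -0.0026] marg 0.44 T 0.18 rows>=2
d [0.0398, 0.0003, 0.0821] [0.0011, -0.003, -0.0026] marg 0.44 T 0.18 rows>=2
```

Call:
move_arm(series=[0.012,0,0.025,0,-0.001,-0.001,0.025,0,0.05,0,-0.002,-0.002,0.0335,0.0004,0.0685,0.001,-0.003,-0.002,0.0364,0.0004,0.0748,0.001,-0.003,-0.002,0.0364,0.0004,0.0748,0.001,-0.003,-0.002])

```text
time_s: 21.5
ee_pos: [0.4827, 0.0365, 0.2087]
orientation: [3.142, 0.439, 1.998]
wrist_force: [-0.2, 0.9, -2.5]
opening: 0.0241
finger_force: 59.3
```

```bash
python3 - <<'E'
from go import *
bot.read_camera('top'); bot.read_camera('top')
P,M,s=now(); g=np.array([.5097,-.0225,0]); print(P+.155*M[:,2],s['wrist_force'],s['moment'],s['time_s'])
for z in (.068,.062,.060): delta(P,M,tcp(g+z*Z,RB),RB)
E
```

```text
[ 0.51065608 -0.02324362  0.06926502] [ 0.10615355 -0.00917338 -2.93476894] [0.39063034 0.15294658 0.05178458] 21.6
d [0.001, -0.0003, 0.0007] [0.0014, 0.0035, -0.0006] marg 0.44 T 0.00 rows>=1
d [0.0035, -0.0003, 0.0061] [0.0014, 0.0035, -0.0006] marg 0.44 T 0.01 rows>=1
d [0.0044, -0.0004, 0.0079] [0.0014, 0.0035, -0.0006] marg 0.44 T 0.02 rows>=1
```

Call:
move_arm(series=[0.0009,0,0.0018,0,0,0,0.0018,0,0.0037,0,0.002,0,0.0018,0,0.0037,0,0.0035,0])

```text
time_s: 21.98
ee_pos: [0.4823, 0.0369, 0.2041]
orientation: [-3.141, 0.436, 1.999]
wrist_force: [-0.2, -0.1, -2.7]
opening: 0.0244
finger_force: 59.2
```

Call:
move_arm(series=[0.0009,0,0.0018,0,0,0,0.0009,0,0.0018,0,0,0])

```text
time_s: 22.22
ee_pos: [0.4831, 0.037, 0.2032]
orientation: [3.14, 0.437, 1.999]
wrist_force: [-0.2, 0.7, 5.1]
opening: 0.024
finger_force: 60.1
```

Call:
move_arm(series=[0.0004,0,0.0009,0,0,0,0.0004,0,0.0009,0,0,0])

```text
time_s: 22.48
ee_pos: [0.4833, 0.0371, 0.2031]
orientation: [3.14, 0.438, 1.999]
wrist_force: [-5.2, 3.0, 13.7]
opening: 0.0243
finger_force: 61.3
```

Call:
move_arm(series=[0.0004,0,0.0009,0,0,0,0.0004,0,0.0009,0,0,0])

```text
time_s: 22.72
ee_pos: [0.4834, 0.0371, 0.2029]
orientation: [3.14, 0.438, 1.998]
wrist_force: [-13.0, 5.8, 23.5]
opening: 0.0242
finger_force: 62.7
```

Call:
move_arm(series=[-0.0008,-0.0007,-0.0018,0,0,0,-0.0008,-0.0015,-0.0018,0,0,0])

```text
time_s: 22.98
ee_pos: [0.4823, 0.0367, 0.2035]
orientation: [3.137, 0.437, 1.998]
wrist_force: [6.2, 5.0, 2.6]
opening: 0.0241
finger_force: 59.9
```

Call:
move_arm(series=[0.0004,0,0.0009,0,0,0,0.0004,0,0.0009,0,0,0])

```text
time_s: 23.22
ee_pos: [0.4826, 0.0368, 0.2032]
orientation: [3.137, 0.438, 1.998]
wrist_force: [1.7, 4.6, 12.4]
opening: 0.024
finger_force: 61.0
```

```bash
python3 - <<'E'
from go import *
P,M,s=now(); print(P+.155*M[:,2],s['wrist_force'],M.T@s['wrist_force'],M.T@s['moment'],s['time_s'],s['orientation']); delta(P,M,P,RB); print((M.T@s['wrist_force']))
E
```

```text
[ 0.51048404 -0.02273006  0.06285904] [ 1.73966164  4.62733124 12.39612268] [ -2.09336988   3.5618411  -12.68990012] [-0.43927203 -0.00888602 -0.00761383] 23.225 [3.13677833 0.43775025 1.9980464 ]
d [0.0, 0.0, 0.0] [0.0047, 0.0014, -0.0003] marg 0.44 T 0.00 rows>=1
[ -2.09336988   3.5618411  -12.68990012]
```

Seated on the rods with balanced forces. Release.

Call:
move_arm(series=[0,0,0,0,0,0,0,0,0,0,0,0,0,0,0,0,0,0,0,0,0,0,0,0], gripper=0)

```text
time_s: 23.72
ee_pos: [0.4807, 0.0362, 0.2007]
orientation: [-3.14, 0.436, 1.999]
wrist_force: [-0.6, 0.1, 0.1]
opening: 0.0853
finger_force: 0.0
```

```bash
python3 - <<'E'
from meas import *
P,M,s=now(); print(P+.155*M[:,2],s['wrist_force'],s['opening'],s['time_s'])
up_=P+[0,0,.12]; delta(P,M,up_,M)
g=np.array([.5100,-.0226,.062])-.015*c
delta(up_,M,tcp(g+.12*Z,RC),RC); print(M[:,0].round(2),RC.round(2).tolist())
E
```

```text
[ 0.50767378 -0.02344148  0.06022888] [-0.56680631  0.14887344  0.12251199] 0.08526054791244032 23.725
d [-0.0507, -0.0001, -0.1088] [0.0, 0.0, 0.0] marg 0.44 T 0.24 rows>=2
d [-0.1415, 0.0023, 0.0708] [-0.0012, 0.9595, 0.0004] marg 0.52 T 0.64 rows>=6
[-0.38  0.82 -0.42] [[-0.36, 0.91, -0.21], [0.79, 0.41, 0.45], [0.5, 0.0, -0.87]]
```

Call:
move_arm(series=[-0.008,0,-0.018,0,0,0,-0.025,0,-0.054,0,0,0,-0.0507,0,-0.1088,0,0,0])

```text
time_s: 24.1
ee_pos: [0.4798, 0.0361, 0.3201]
orientation: [-3.136, 0.434, 2.001]
wrist_force: [1.0, 0.2, 0.1]
opening: 0.0854
finger_force: 0.0
```

Call:
move_arm(series=[-0.024,0,0.012,0,0.16,0,-0.048,0,0.024,0,0.32,0,-0.071,0.001,0.035,0,0.48,0,-0.095,0.0015,0.047,0,0.64,0,-0.118,0.002,0.059,0,0.8,0])

```text
time_s: 24.72
ee_pos: [0.5379, -0.0839, 0.3178]
orientation: [3.141, -0.369, 1.999]
wrist_force: [-0.1, -0.2, 0.0]
opening: 0.0855
finger_force: 0.0
```

```bash
python3 - <<'E'
from meas import *
bot.read_camera('top')
S,T,W=snap('side'),snap('top'),snap('wrist')
P,M,s=now(); print(P,s['wrist_force'],s['opening'],s['time_s'])
m=np.array([.5105,-.0235,.06])
for n,cc in (('top',T),('side',S),('wrist',W)):
    print(n,'mid',px(cc,m).round(1),'tip',px(cc,m+.07*c).round(1),'handle',px(cc,m-.07*c).round(1),'white',white(cc,px(cc,m+.043*c),25)[:2],'pred chrome',px(cc,m+.043*c+.013*Z).round(1),'red',red(cc,px(cc,m),30)[:1],'pred',px(cc,m+.013*Z).round(1))
g=np.array([.5105,-.0235,.062])-.015*c
delta(P,M,tcp(g+.1*Z,RC),RC); delta(P,M,tcp(g,RC),RC)
E
```

```text
[ 0.53744406 -0.08339701  0.31659322] [-0.32170598 -0.09849412  0.45135629] 0.08538503583117084 24.925
top mid [293.8 228.3] tip [270.8 238.8] handle [316.6 217.9] white [(np.int32(171), [279.0, 235.5], [269, 228, 21, 16])] pred chrome [279.7 234.6] red [(np.int32(22), [293.6, 229.1], [291, 226, 6, 8])] pred [293.9 228.1]
side mid [259.8 253.8] tip [243.5 233.6] handle [277.2 275.3] white [(np.int32(88), [251.6, 241.8], [247, 236, 11, 12])] pred chrome [249.5 237.9] red [(np.int32(27), [258.3, 250.1], [255, 248, 8, 6])] pred [259.7 250.6]
wrist mid [285.3 243.8] tip [285.1 159.8] handle [285.5 330.4] white [(np.int32(1808), [286.8, 187.2], [273, 153, 28, 68])] pred chrome [285.2 190.3] red [(np.int32(171), [285.5, 241.3], [273, 237, 29, 10])] pred [285.3 245. ]
d [-0.0323, 0.0004, 0.0095] [-0.0013, 0.1611, -0.0019] marg 0.85 T 0.11 rows>=1
d [-0.0678, 0.0006, 0.103] [-0.0013, 0.1611, -0.0019] marg 0.85 T 0.25 rows>=2
```

Gauge lies on the rods, released, and wrist view agrees within about 1 mm laterally. Re-take it from the handle side, leaning the other way.

```bash
python3 - <<'E'
from meas import *
P,M,s=now(); g=np.array([.5105,-.0235,.0605])-.012*c
delta(P,M,tcp(g+.05*Z,RC),RC); delta(P,M,tcp(g,RC),RC)
E
```

```text
d [-0.0478, 0.0005, 0.0587] [-0.0013, 0.1611, -0.0019] marg 0.85 T 0.15 rows>=2
d [-0.0655, 0.0006, 0.1055] [-0.0013, 0.1611, -0.0019] marg 0.85 T 0.25 rows>=2
```

Call:
move_arm(series=[-0.025,0,0.03,0,0.08,0,-0.0478,0.0005,0.0587,-0.001,0.161,-0.002,-0.056,0.0006,0.081,-0.001,0.161,-0.002,-0.0655,0.0006,0.1055,-0.001,0.161,-0.002,-0.0655,0.0006,0.1055,-0.001,0.161,-0.002])

```text
time_s: 25.55
ee_pos: [0.5466, -0.1023, 0.1941]
orientation: [-3.139, -0.525, 2.001]
wrist_force: [0.2, -0.3, 0.7]
opening: 0.0855
finger_force: 0.0
```

Call:
move_arm(series=[0,0,0,0,0,0,0,0,0,0,0,0,0,0,0,0,0,0,0,0,0,0,0,0,0,0,0,0,0,0], gripper=1)

```text
time_s: 26.18
ee_pos: [0.5482, -0.1045, 0.1967]
orientation: [3.139, -0.524, 2.002]
wrist_force: [-2.0, -1.3, 5.9]
opening: 0.0241
finger_force: 58.6
```

```bash
python3 - <<'E'
from meas import *
P,M,s=now(); print(P+.155*M[:,2],s['orientation'],s['wrist_force'],s['opening'],s['finger_force'],s['time_s'])
delta(P,M,P+.11*Z,M); g=P+.155*M[:,2]+.11*Z; P0=P+.11*Z
Gt=np.array([.5444,-.2758,.014+.085+.10]); T=tcp(Gt,RD); delta(P0,M,T,RD)
rv=R.from_matrix(M.T@RD).as_rotvec(); H=M@R.from_rotvec(rv/2).as_matrix(); mid=tcp((g+Gt)/2+[0,0,.04],H); delta(P0,M,mid,H); delta(mid,H,T,RD)
E
```

```text
[ 0.51610822 -0.03381296  0.06247932] [ 3.13909238 -0.52422795  2.00166305] [-2.0255043  -1.26287352  5.92002593] 0.02409053687864478 58.6273330450058 26.175
d [0.0551, 0.0002, -0.0952] [0.0, 0.0, 0.0] marg 0.88 T 0.22 rows>=2
d [-0.0733, 0.0274, -0.0075] [0.2494, -1.4644, 0.9234] marg 0.39 T 1.17 rows>=10
d [0.0218, 0.0041, -0.0641] [0.1247, -0.7322, 0.4617] marg 0.92 T 0.59 rows>=5
d [-0.0153, 0.0606, 0.0942] [0.1247, -0.7322, 0.4617] marg 0.39 T 0.59 rows>=5
```

Call:
move_arm(series=[0.005,0,-0.009,0,0,0,0.02,0,-0.035,0,0,0,0.038,0,-0.065,0,0,0,0.0551,0,-0.0952,0,0,0,0.0551,0,-0.0952,0,0,0])

```text
time_s: 26.8
ee_pos: [0.5487, -0.1047, 0.309]
orientation: [3.135, -0.52, 2.003]
wrist_force: [0.4, 0.6, -3.1]
opening: 0.0247
finger_force: 59.3
```

Call:
move_arm(series=[0.004,0.001,-0.013,0.025,-0.146,0.092,0.009,0.002,-0.026,0.05,-0.293,0.185,0.013,0.0025,-0.038,0.075,-0.439,0.277,0.0175,0.003,-0.051,0.1,-0.586,0.369,0.0218,0.0041,-0.0641,0.1247,-0.732,0.462])

```text
time_s: 27.42
ee_pos: [0.5565, -0.1146, 0.3706]
orientation: [-2.952, 0.261, 1.615]
wrist_force: [0.2, 0.7, -4.0]
opening: 0.0242
finger_force: 59.2
```

```bash
python3 - <<'E'
from meas import *
bot.read_camera('top')
P,M,s=now(); print(P,P+.155*M[:,2],s['orientation'],s['wrist_force'],s['opening'],s['finger_force'],s['time_s'])
Gt=np.array([.5444,-.2758,.014+.085+.10]); T=tcp(Gt,RD); delta(P,M,T,RD)
a=-(M@RD.T@Z); print('chrome dir',a.round(3),'tip z',(P+.155*M[:,2]+.085*a).round(3))
E
```

```text
[ 0.55711018 -0.11449606  0.37260599] [ 0.52985889 -0.15620545  0.22583169] [-2.95391195  0.26967839  1.61135341] [ 0.19401241 -0.59659462 -1.82812459] 0.024197125240571805 59.29546236991882 27.475
d [-0.0143, 0.061, 0.0939] [0.123, -0.7204, 0.4549] marg 0.39 T 0.58 rows>=5
chrome dir [-0.122  0.699 -0.704] tip z [ 0.52  -0.097  0.166]
```

Call:
move_arm(series=[-0.003,0.012,0.019,0.025,-0.144,0.091,-0.006,0.024,0.038,0.049,-0.288,0.182,-0.0085,0.0365,0.056,0.074,-0.432,0.273,-0.0115,0.049,0.075,0.098,-0.576,0.364,-0.0143,0.061,0.094,0.123,-0.72,0.455])

```text
time_s: 28.1
ee_pos: [0.6005, -0.1528, 0.2724]
orientation: [-3.123, 1.037, 1.154]
wrist_force: [-0.5, 0.2, -4.4]
opening: 0.0241
finger_force: 59.4
```

Call:
move_arm(series=[0,0,0,0,0,0,0,0,0,0,0,0])

```text
time_s: 28.35
ee_pos: [0.6007, -0.1527, 0.2747]
orientation: [-3.122, 1.031, 1.157]
wrist_force: [0.3, 0.5, -2.9]
opening: 0.0245
finger_force: 59.5
```

```bash
python3 - <<'E'
from meas import *
S,T,W=snap('side'),snap('top'),snap('wrist')
P,M,s=now(); g=P+.155*M[:,2]; print(P,g,s['orientation'],s['wrist_force'],s['opening'],s['finger_force'],s['time_s'])
a=-(M@RD.T@Z); print('chrome dir',a.round(3)); delta(P,M,tcp([.5444,-.2758,.199],RD),RD)
for n,cc in (('top',T),('side',S),('wrist',W)):
    print(n,'g',px(cc,g).round(1),'tip',px(cc,g+.085*a).round(1),'handle',px(cc,g-.055*a).round(1),'white',white(cc,px(cc,g+.06*a),25)[:2],'pred chrome',px(cc,g+.058*a).round(1),'red',red(cc,px(cc,g+.015*a),30)[:1],'pred',px(cc,g+.015*a).round(1))
    cv2.imwrite(f'pics/k_{n}.png',cc['frame'][:,:,::-1])
E
```

```text
[ 0.60125155 -0.15291089  0.27728094] [ 0.54527964 -0.27360321  0.19774786] [-3.1328209   1.03196135  1.1467809 ] [-0.60814179  0.3719524  -3.05253539] 0.02419946542621567 59.51283395290375 28.5
chrome dir [ 0.002  0.016 -1.   ]
d [0.0001, 0.0004, 0.0014] [0.0018, -0.0152, 0.0063] marg 0.39 T 0.01 rows>=1
top g [395.9 211.7] tip [387.5 214.3] handle [402.  209.7] white [(np.int32(21), [395.8, 218.6], [392, 215, 9, 8])] pred chrome [390.  213.5] red [] pred [394.3 212.2]
side g [299.4 321.8] tip [297.6 341.6] handle [300.7 307.3] white [(np.int32(30), [288.6, 320.8], [287, 313, 4, 16]), (np.int32(18), [307.6, 321.3], [307, 317, 3, 11])] pred chrome [298.1 335.6] red [] pred [299.1 325.5]
wrist g [284.7 288.2] tip [284.7 119.6] handle [284.6 422.1] white [(np.int32(4918), [282.3, 163.9], [258, 109, 50, 110])] pred chrome [284.7 168.9] red [(np.int32(766), [283.6, 252.8], [259, 245, 50, 16])] pred [284.7 255.4]
```

```bash
python3 - <<'E'
from meas import *
P,M,s=now()
for z in (.155,.13,.1): delta(P,M,tcp([.5454,-.2735,z],RD),RD)
print(RD.T@[0,0,-.001],RD.round(3).tolist())
E
```

```text
d [0.0391, 0.0006, 0.0218] [0.0018, -0.0152, 0.0063] marg 0.39 T 0.09 rows>=1
d [0.0606, 0.0007, 0.0347] [0.0018, -0.0152, 0.0063] marg 0.39 T 0.14 rows>=2
d [0.0863, 0.0008, 0.0501] [0.0018, -0.0152, 0.0063] marg 0.39 T 0.20 rows>=2
[0.00086603 0.         0.0005    ] [[0.211, 0.906, -0.366], [0.453, -0.423, -0.785], [-0.866, 0.0, -0.5]]
```

Call:
move_arm(series=[0.013,0,0.007,0,-0.005,0.002,0.026,0.0003,0.0145,0.001,-0.01,0.004,0.0391,0.0006,0.0218,0.0018,-0.0152,0.0063,0.0391,0.0006,0.0218,0.0018,-0.0152,0.0063,0.0391,0.0006,0.0218,0.0018,-0.0152,0.0063])

```text
time_s: 29.12
ee_pos: [0.6019, -0.1519, 0.2303]
orientation: [-3.137, 1.051, 1.138]
wrist_force: [0.2, -0.2, -2.7]
opening: 0.0243
finger_force: 59.5
```

```bash
python3 - <<'E'
from meas import *
W=snap('wrist'); S=snap('side')
P,M,s=now(); g=P+.155*M[:,2]; print(g,s['wrist_force'],s['time_s']); delta(P,M,tcp([.5454,-.2735,.14],RD),RD)
# brass rim in wrist and side views
for n,cc,rad in (('wrist',W,90),('side',S,25)):
    h=cv2.cvtColor(cc['frame'],cv2.COLOR_RGB2HSV); m=cv2.inRange(h,(18,120,60),(35,255,255)); k,l,st,ce=cv2.connectedComponentsWithStats(m); a=px(cc,[.5444,-.2758,.04])
    print(n,[(st[i].tolist(),ce[i].round(1).tolist()) for i in range(1,k) if st[i,4]>60 and np.hypot(*(ce[i]-a))<rad], 'pred cup bbox',bbox(cc,np.array([[.5444+.022*np.cos(t),-.2758+.022*np.sin(t),z] for t in np.linspace(0,6.28,40) for z in (.01,.064)])).round(1))
    print(n,'white',white(cc,px(cc,g-.06*Z),60)[:2],'pred tip/chrome start',px(cc,g+[-.001,-.0023,-.0845]).round(1),px(cc,g+[-.001,-.0023,-.031]).round(1))
E
```

```text
[ 0.54520633 -0.27371863  0.15404046] [ 0.52035712  0.71996545 -3.13692733] 29.225
d [0.0119, -0.0, 0.0067] [-0.0007, 0.003, 0.0006] marg 0.39 T 0.03 rows>=1
wrist [([246, 0, 83, 125, 5674], [293.8, 71.7])] pred cup bbox [243.8  -8.8 327.4 131.4]
wrist white [(np.int32(4909), [282.5, 163.8], [258, 109, 50, 109])] pred tip/chrome start [285.4 122.9] [285.3 223.3]
side [([286, 348, 22, 28, 389], [296.3, 362.9])] pred cup bbox [284.9 343.5 307.6 375. ]
side white [(np.int32(29), [288.6, 331.2], [287, 324, 4, 15]), (np.int32(22), [306.9, 331.2], [306, 326, 3, 13])] pred tip/chrome start [296.5 352.9] [297.5 341.2]
```

The cup and gauge differ by about 4 px laterally in the wrist view, roughly 2 mm. Shift +2 mm along tool y and descend.

Call:
move_arm(series=[0,0.002,0,0,0,0,0.0065,0.002,0.0037,0,0.003,0,0.013,0.002,0.0074,0,0.003,0,0.013,0.002,0.0074,0,0.003,0])

```text
time_s: 29.72
ee_pos: [0.6031, -0.1526, 0.2142]
orientation: [-3.134, 1.048, 1.141]
wrist_force: [0.4, -0.5, -3.5]
opening: 0.0244
finger_force: 59.5
```

Call:
move_arm(series=[0.0035,0,0.002,0,0,0,0.007,0,0.004,0,0,0,0.0104,0,0.006,0,0,0,0.0104,0,0.006,0,0,0])

```text
time_s: 30.22
ee_pos: [0.6034, -0.1526, 0.203]
orientation: [-3.136, 1.048, 1.139]
wrist_force: [-0.4, 1.0, -3.4]
opening: 0.0242
finger_force: 59.5
```

```bash
python3 - <<'E'
from meas import *
P,M,s=now(); g=P+.155*M[:,2]; print(g,s['wrist_force'],M.T@s['wrist_force'],s['time_s']); delta(P,M,tcp(np.r_[g[:2],.1],RD),RD)
E
```

```text
[ 0.54641045 -0.27417499  0.12553766] [-0.36946098  1.01333679 -3.44800413] [ 3.36919377 -0.75407299  1.0639514 ] 30.225
d [0.0221, -0.0002, 0.0128] [-0.0017, 0.0004, 0.0021] marg 0.39 T 0.05 rows>=1
```

Inside the bore, no side force. Continue.

Call:
move_arm(series=[0.0052,0,0.003,0,0,0,0.0104,0,0.006,0,0,0,0.0156,0,0.009,0,0,0,0.0208,0,0.012,0,0,0,0.0208,0,0.012,0,0,0])

```text
time_s: 30.85
ee_pos: [0.6032, -0.1525, 0.1786]
orientation: [-3.135, 1.048, 1.14]
wrist_force: [0.7, -0.1, -3.1]
opening: 0.0243
finger_force: 59.5
```

Call:
move_arm(series=[0.0009,0,0.0005,0,0,0,0.0009,0,0.0005,0,0,0])

```text
time_s: 31.1
ee_pos: [0.6037, -0.1526, 0.1787]
orientation: [-3.139, 1.047, 1.137]
wrist_force: [0.4, -0.2, -3.2]
opening: 0.0239
finger_force: 59.5
```

Call:
move_arm(series=[0.0009,0,0.0005,0,0,0,0.0009,0,0.0005,0,0,0])

```text
time_s: 31.35
ee_pos: [0.6035, -0.1525, 0.1775]
orientation: [-3.138, 1.047, 1.137]
wrist_force: [-0.2, 0.5, -3.7]
opening: 0.0245
finger_force: 59.5
```

```bash
python3 - <<'E'
from meas import *
P,M,s=now(); g=P+.155*M[:,2]; print(g,s['wrist_force'],s['time_s'])
E
```

```text
[ 0.54664343 -0.27412216  0.09999007] [-0.19859406  0.53093038 -3.6853958 ] 31.35
```

Call:
move_arm(series=[0.0009,0,0.0005,0,0,0,0.0009,0,0.0005,0,0,0])

```text
time_s: 31.6
ee_pos: [0.6035, -0.1526, 0.1763]
orientation: [-3.137, 1.047, 1.138]
wrist_force: [-0.5, 0.1, -2.5]
opening: 0.0244
finger_force: 59.5
```

Call:
move_arm(series=[0.0009,0,0.0005,0,0,0,0.0009,0,0.0005,0,0,0])

```text
time_s: 31.85
ee_pos: [0.6037, -0.1526, 0.176]
orientation: [-3.139, 1.048, 1.136]
wrist_force: [-1.3, 1.4, 2.9]
opening: 0.0239
finger_force: 60.0
```

Call:
move_arm(series=[0.0009,0,0.0005,0,0,0,0.0009,0,0.0005,0,0,0])

```text
time_s: 32.1
ee_pos: [0.6038, -0.1526, 0.1759]
orientation: [-3.14, 1.049, 1.134]
wrist_force: [-4.0, 2.1, 8.2]
opening: 0.0242
finger_force: 60.5
```

Floor contact at the expected height. Release and withdraw.

Call:
move_arm(series=[0,0,0,0,0,0,0,0,0,0,0,0,0,0,0,0,0,0], gripper=0.5)

```text
time_s: 32.48
ee_pos: [0.6036, -0.1525, 0.1742]
orientation: [-3.138, 1.047, 1.138]
wrist_force: [0.6, -1.1, 0.0]
opening: 0.0428
finger_force: 0.0
```

Call:
move_arm(series=[0,0,0,0,0,0,0,0,0,0,0,0,0,0,0,0,0,0], gripper=0)

```text
time_s: 32.85
ee_pos: [0.6036, -0.1525, 0.1743]
orientation: [-3.138, 1.047, 1.138]
wrist_force: [0.5, 0.3, 1.3]
opening: 0.0853
finger_force: 0.0
```

Call:
move_arm(series=[0,0,-0.01,0,0,0,0,0,-0.03,0,0,0,0,0,-0.06,0,0,0,0,0,-0.1,0,0,0,0,0,-0.13,0,0,0])

```text
time_s: 33.48
ee_pos: [0.6524, -0.048, 0.2415]
orientation: [-3.141, 1.046, 1.136]
wrist_force: [-0.1, -0.2, 0.4]
opening: 0.0851
finger_force: 0.0
```

```bash
python3 - <<'E'
from meas import *
bot.read_camera('top'); bot.read_camera('top')
S,T,W=snap('side'),snap('top'),snap('wrist')
P,M,s=now(); print(P,s['wrist_force'],s['opening'],s['time_s'])
m=np.array([.5450,-.2760,0])
for n,cc in (('top',T),('side',S),('wrist',W)):
    print(n,'top end',px(cc,m+.154*Z).round(1),'red',red(cc,px(cc,m+.084*Z),40)[:2],'pred band(70)',px(cc,m+.084*Z).round(1),[(x['conf'],w(cc,x['at']).round(3)) for x in bot.search_frame('gauge',n)[:2]])
f=T['frame'].astype(int); a,b=px(T,m+.154*Z).astype(int); sub=f[b-14:b+14,a-14:a+14]; k=(sub.max(2)<75); ys,xs=np.where(k); print('dark top centroid',a-14+np.median(xs),b-14+np.median(ys),k.sum())
for q in ('elbow_a','tin'): print(q,[(x['conf'],w(T,x['at']).round(3)) for x in bot.search_frame(q,'top')[:2]])
E
```

```text
[ 0.65131651 -0.050058    0.23931672] [-0.58135079 -0.29749505 -0.80928555] 0.08524228373191013 33.725
top top end [392.6 213.2] red [] pred band(70) [386.4 215.3] [(0.72, array([ 0.543, -0.266,  0.14 ])), (0.47, array([0.51, 0.38, 0.11]))]
side top end [298.6 333.9] red [] pred band(70) [297.2 349.8] [(0.7, array([ 0.537, -0.282,  0.13 ])), (0.56, array([0.506, 0.383, 0.056]))]
wrist top end [282.4 270.2] red [(np.int32(67), [273.9, 185.8], [269, 181, 12, 9]), (np.int32(34), [294.0, 186.6], [291, 182, 6, 9])] pred band(70) [282.5 189.7] [(0.65, array([ 0.553, -0.254,  0.01 ])), (0.55, array([ 0.549, -0.267,  0.11 ]))]
dark top centroid 390.0 215.0 192
elbow_a [(0.77, array([ 0.724, -0.265,  0.031])), (0.66, array([ 0.535, -0.267,  0.011]))]
tin [(0.85, array([0.761, 0.246, 0.071]))]
```

```bash
python3 -c "
from cell import bot
print(bot.close_job())"
```

```text
the job is handed in; nothing more can be done
None
```

The gauge was laid in the two-rod rest and released, then re-taken from the other side and set in the brass cup, chrome end down, upright by camera check, and the job was handed in at about 34 s. Early on I mis-signed a lift, which tipped the gauge over and pressed the shut fingertips on the block at about 72 N. I stood the gauge up again before going on, but the 40 N press limit could count against it. The tin and one elbow were still in place at the end; the other elbow was out of view behind the arm and not re-checked.

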